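Load the weight hanger and hang it on the load cell

ROBOT

A 6-joint arm with a two-finger parallel gripper is mounted at the origin on the work surface. World frame = base frame: x ahead of the robot, y to its left, z up, the work surface at z = 0. Lengths are in mm, angles in rad, forces in N, time in s.
With the tool pointing down it reaches from about 300 to 825 mm from the base axis. Payload 5.4 kg.
Tool frame: the origin (TCP) lies on the centre line of the jaws, within the pads' length; the fingertips stand 8 mm ahead of it and the grasp point (between the pads) lies 11 mm behind it (bot.nose_length is the distance from the TCP to the fingertips, in mm); x points along the fingers, y is the direction in which the jaws open and shut, and the axes are right-handed (so a half turn about x gives the same grasp; the last joint's range is limited). The gripper opens to 92 mm and grips with 3 to 60 N. Pads are 20 mm wide; open, the fingers measure 128 mm over their backs; the gripper's body (75 mm by 189 mm) begins 69 mm behind the grasp point.
Start: joints at [-0.21, 0.158, 1.597, -0, 1.386, -0.21], TCP at [574.983, -0.018, 194.701] pointing down, gripper open.
Joint ranges: [-2.91, 2.91], [-0.94, 2.29], [0.18, 2.7], [-1.29, 4.43], [0.17, 2.64], [-3, 3]. Speed limits (rad/s): [2.57, 2.57, 3.14, 3.14, 3.14, 3.14].

INTERFACE

Orientations are given as [roll, pitch, yaw] about the fixed x, y, z axes, in that order (R = Rz(yaw) Ry(pitch) Rx(roll)).
In Python, from cell import bot, viewer gives the robot as it stands.
- The arm moves only by the tool servo_tool, never from a script. Its argument "targets" is a list of rows, each an object with "travel": the shift along the tool's x, y, z in mm, a list of three; "turn": the turn about the tool's x in degrees. A call has 1 to 10 rows; each row shifts and turns the commanded pose from where the row before left it, along the tool's axes as they then stand; what a row does not reach is not made up. A row lasts 1/12 s, in which the tool goes at most 41.7 mm and 7.16 degrees, less where a joint would pass 70% of its speed; a pose out of reach is approached as far as the arm can. A call is refused whole if a number of a shift passes 41.7 or a number of a turn 7.16, either way. A call with a gripper value outside its range is refused whole. "gripper" is the gripper's target within -1 to 1 (fully open at 1, half-way at 0, shut at -1), set as the call begins (left out, the last holds). The fingers move at their own pace and stop on an object; "squeeze" is the grip in N (left out, the last holds). Time passes only in rows, so rows that do not move let the fingers close. It gives the time, the measured TCP pose, the force and the opening at its end, in the units of the state.
- bot.get_obs(): the state, without advancing time (a new reading comes with each control period).
- viewer.read_camera(name): name is "scene" or "side" or "wrist"; returns a dict with "frame" (420x560x3 uint8, red, green, blue), "range_z" (420x560 float32, mm along the optical axis (not along the pixel's ray), 0 where there is no reading), "intrinsics" (3x3 intrinsics, pixels), "view" (4x4, takes a point from world to camera coordinates). Camera axes: x right, y up, looking along -z (the intrinsics and any distortion apply to the point x, -y, -z); pixel columns grow to the right and rows downward; lengths in mm; the calibration is good to about 2 mm. A picture is of the moment at which its call begins.
- bot.finish_job(): hands the job in, once; it reports no verdict.
The state is a dict: "time": time; "q": joint angles; "joint_vel": joint speeds; "joint_efforts": joint torques, N m; "tool_pos": TCP position; "eef_rot": TCP orientation; "contact_force": force on the tool from outside, world axes, zero at the start; "torque": the same for the moment, N m; "finger_gap": finger opening in mm.
Only numpy, scipy, OpenCV 4.12 (cv2) and the standard library are available. Lean on these libraries where they do the work, as an engineer would, in place of code of your own. Each camera call takes 0.05 s, during which the arm holds its last target. There are 200 camera calls.

TASK

The load cell on this electronics bench needs its check load. Swing its folded yellow hook out as far as it goes, then slide the orange slotted disc along the grey deck fully home on the stem of the docked brass hanger, on top of the blue disc, and turn it so its slot points to the opposite side from the blue disc's slot. Finally lift the loaded hanger by its black tab, hang it by its eye near the middle of the hook's straight bar so that it hangs still and upright with both discs still on the stem, and leave the other things on the bench where they are.

Things in the scene. Friction and masses are not known exactly. Their poses are not given: they have to be found in the camera images.
- dock: Fixed loading dock, 285 x 150 mm (x -225 to +60, y +-75). Origin on the table exactly under the docked hanger's stem. Its level x axis is the way discs are pushed: from the grey deck to the stem. On its 10 mm base plate a shallow square socket (walls 6 mm high, 1.5 mm play) holds the hanger's foot, underside 10 mm above the table; lift the hanger straight up out of it.
- deck (a point): Point on top of the dock's grey deck, 135 mm before the stem. The deck top is 32 mm above the table, from x = -225 to -56 mm, y +-75 mm in the dock's frame, without rails; it is 2 mm higher than the top of the blue disc, so a disc pushed off its edge slides on over the blue disc.
- hook (a joint): Angle of the yellow folding hook about its upright hinge: 0 = folded flat beside the stand's white panel, 1.571 = fully out (stop). Stiff hinge (0.15 N m friction), it stays where it is left. It starts between 0 and 0.35.
- hook_hinge (a point): Point on the hook's upright hinge axis, at the height of the bar's centre line, 160 mm above the table. Axes of the stand, z up: at joint 0 the bar points along -y, at 1.571 along -x (clockwise seen from above).
- stand: Fixed load-cell stand; origin on the table under the hinge axis, axes as hook_hinge. White panel: face 15 mm to the +x side of the axis, y -20 to +35 mm, 120 to 200 mm above the table; nothing of the stand is higher. Beyond the panel the folded bar is free, nothing behind it from y = -20 to -100 mm: a fingertip can go down behind it and pull it out. Foot plate x -30 to +120, y -70 to +60, 12 mm high.
- hook_seat (a point): Point on top of the hook's straight bar, 65 mm from the hinge axis: about where the eye should hang. Moves with the hook; its -y axis points along the bar to the tip, z up. Bar round, 10 mm thick, straight and level from the hinge to 85 mm, then bent up a little to its tip.
- hook_tip (a point): Centre of the hook's rounded end, 98 mm from the hinge and 8 mm above the bar's centre line (top of the end 13 mm above that line).
- hanger_grip (a point): Point in the black top tab of the loose brass hanger (200 g, 131 mm high), 120 mm above its underside. Tab 24 mm wide (hanger x), 10 mm thick (y), from 99 to 131 mm up: lift it here. Docked, its axes are those of the dock, z up.
- hanger: The brass hanger; origin at its underside, on the stem's axis. Square foot 60 x 60 x 8 mm, round stem 10 mm diameter, then the eye: a frame 46 mm wide (x), 10 mm thick (y), from 50 to 99 mm up, its opening 34 mm wide, from 56 to 92 mm up in the middle and 84 mm at its sides (inverted-V roof), going through along y.
- hanger_eye (a point): Top of the eye's opening (underside of its roof), on the stem's axis, 92.5 mm above the foot's underside; it comes to lie on the hook bar. Axes as the hanger.
- place_top (a point): Point on the stem's axis 26 mm above the hanger's underside: where the orange disc's centre belongs.
- place_low (a point): Point on the stem's axis 14 mm above the hanger's underside: where the blue disc's centre is.
- low_disc (a point): Blue slotted disc, 100 mm diameter, 12 mm thick, about 200 g, already on the hanger. Its centre, half-way up. Its slot (16 mm wide, closed 6.5 mm behind the centre, open at the rim, mouth flared to 28 mm) opens along its x axis.
- low_mouth (a point): Point in the blue disc's slot, 45 mm from its centre along its x, at its mouth.
- top_disc (a point): Orange slotted disc, 100 mm diameter, 12 mm thick, about 200 g, loose on the deck. Its centre, half-way up. Its slot (16 mm wide, closed 6.5 mm behind the centre, mouth flared to 28 mm) opens along its x axis, at the start roughly towards the stem; a black push bar stands on the other side.
- top_mouth (a point): Point in the orange disc's slot, 45 mm from its centre along its x, at its mouth.
- top_lug (a point): Centre of the black upright push bar fixed on the orange disc 40 mm from its centre, opposite to the slot: 10 mm thick (disc x), 40 mm long (disc y), standing 28 mm above the disc's top face; this point is 14 mm above that face. Push its flat outer face to slide the disc, its ends to turn it about the stem. Axes as the disc.
- flux_bottle_c (a point): Bystander: green flux bottle, 48 mm diameter, 100 mm high; centre.
- solder_spool_c (a point): Bystander: blue solder spool, 60 mm diameter, 50 mm high; centre.
- screwdriver_grip (a point): Bystander: screwdriver with red handle, lying; point on its handle.
- parts_tray_c (a point): Bystander: grey divided parts tray 120 x 90 x 30 mm; centre.
- tip_pot_c (a point): Bystander: black tip-cleaner pot 64 mm diameter, 50 mm high; centre.
- pliers_c (a point): Bystander: pliers with black handles, 150 mm long, lying; near the joint.
Mind the look-alikes: they are no part of the job. Of the things that look like the part that bears top_disc, the middle-sized one is meant.

How it is judged (in metres and radians):
On the way, in this order (a step that is already met when the one before it is completed fails the run):
1. the hook is swung out (joint over 1.4 rad) (value of joint hook above 1.4 rad), for 0.2 s.
2. the orange disc is on the stem, on top of the blue disc, with the hanger standing in its dock (distance between top_disc and place_top below 0.012 m and distance between low_disc and place_low below 0.012 m and horizontal distance between hanger_eye and dock below 0.012 m and height (world z) of hanger_eye below 0.115 m), for 0.2 s.
3. the orange disc's slot is turned more than about 120 degrees from the blue disc's slot, with the hanger still in its dock (all of step 2 and x of top_mouth in the frame of low_disc below -0.022 m), for 0.2 s.
4. the loaded hanger hangs by its eye on the hook (x of hanger_eye in the frame of hook_seat between -0.014 and 0.014 m and y of hanger_eye in the frame of hook_seat between -0.03 and 0.03 m and z of hanger_eye in the frame of hook_seat between -0.008 and 0.01 m and angle between hanger_eye's own z axis and vertical below 0.25 rad), for 0.2 s.
At the end, for the whole second after the job is handed in: Hook out (over 1.4 rad). Hanger hangs by its eye within 30 mm of the seat point along the bar, tilted under 0.25 rad, still. Both discs within 12 mm of their places on the stem, slots about 120 degrees or more apart. No bystander moved over 30 mm (all of step 4 and value of joint hook above 1.4 rad and distance between top_disc and place_top below 0.012 m and distance between low_disc and place_low below 0.012 m and x of top_mouth in the frame of low_disc below -0.022 m and linear speed of hanger below 0.06 m/s); the robot touches nothing.
It fails at once if a bystander is moved by more than 30 mm (distance of any of flux_bottle_c, solder_spool_c, screwdriver_grip, parts_tray_c, tip_pot_c, pliers_c from where it was at the start of the episode above 0.03 m).
It also fails if it takes over 72 s, if anything falls off the work surface, if the arm or the gripper's body presses on something with over 40 N, if the wrist force passes 120 N, or if a joint passes its speed limit or range.

## Working session

There is one attempt and no reset: what is moved stays moved. The work goes in short steps, Python scripts to look and compute and a tool call to move; the robot and the scene stay as the last step left them, time stands still between calls to the robot, and variables do not carry over. Pictures are saved under pics/ and viewed, about 8 in all and at most 12, crops included, and the job is handed in when it is done.

Besides the shell and the picture viewer there is one more tool, called after "Call:" by a JSON object that holds its "fn" and its "kwargs". servo_tool: Moves the arm, as the interface text tells. Its arguments: {"type":"object","properties":{"targets":{"type":"array"},"gripper":{"type":"number"},"squeeze":{"type":"number"}},"required":["targets"]}

```bash
ls; mkdir -p pics
cat > h.py <<'E'
import numpy as np, cv2
from cell import bot, viewer
def cap(name, fn=None):
    c=viewer.read_camera(name); c={k:np.array(v) for k,v in c.items()}
    np.savez(f'/tmp/{name}.npz',**c)
    if fn: cv2.imwrite(f'pics/{fn}.png',c['frame'][:,:,::-1])
    return c
def load(name): return dict(np.load(f'/tmp/{name}.npz'))
def cloud(c):  # world xyz per pixel from depth
    K=c['intrinsics'];h,w=c['range_z'].shape;u,v=np.meshgrid(np.arange(w),np.arange(h));d=c['range_z']
    p=np.stack([(u-K[0,2])/K[0,0]*d,-(v-K[1,2])/K[1,1]*d,-d,np.ones_like(d)],-1)
    W=p@np.linalg.inv(c['view']).T; W=W[...,:3]; W[d<=0]=np.nan
    return W
def ray(c,u,v,z): # pixel -> world point at height z
    K=c['intrinsics'];V=np.linalg.inv(c['view']);d=V[:3,:3]@np.array([(u-K[0,2])/K[0,0],-(v-K[1,2])/K[1,1],-1]);o=V[:3,3]
    return o+d*(z-o[2])/d[2]
def px(c,P):
    q=c['view']@np.append(P,1);K=c['intrinsics'];return K[0,0]*q[0]/-q[2]+K[0,2],K[1,1]*-q[1]/-q[2]+K[1,2]
E
python3 - <<'E'
from h import *
a=cap('scene','scene0');b=cap('side','side0')
for c in(a,b): print(np.linalg.inv(c['view']).round(2),c['intrinsics'])
s=bot.get_obs();print({k:np.round(v,3) for k,v in s.items()})
cv2.imwrite('pics/both0.png',cv2.resize(np.hstack([a['frame'],b['frame']])[:,:,::-1],(800,300)))
E
```

```text
pics
[[-1.00000e-02 -5.90000e-01  8.10000e-01  1.39844e+03]
 [ 1.00000e+00 -2.00000e-02  0.00000e+00  1.39000e+01]
 [ 2.00000e-02  8.10000e-01  5.90000e-01  7.71790e+02]
 [ 0.00000e+00  0.00000e+00  0.00000e+00  1.00000e+00]] [[430.4095402    0.         281.02877506]
 [  0.         430.4095402  205.72552637]
 [  0.           0.           1.        ]]
[[ 7.1000e-01  4.1000e-01 -5.8000e-01 -2.6011e+02]
 [-7.0000e-01  4.3000e-01 -5.6000e-01 -7.5257e+02]
 [ 2.0000e-02  8.1000e-01  5.9000e-01  9.4293e+02]
 [ 0.0000e+00  0.0000e+00  0.0000e+00  1.0000e+00]] [[433.7453158    0.         272.01955492]
 [  0.         433.7453158  204.54529866]
 [  0.           0.           1.        ]]
{'time': np.float64(0.1), 'q': array([-0.21 ,  0.159,  1.598,  0.   ,  1.386, -0.21 ]), 'joint_vel': array([-0.001,  0.   , -0.003, -0.002,  0.001, -0.001]), 'joint_efforts': array([ 0.0000e+00, -3.8650e+01, -3.2296e+01,  7.0000e-02,  3.4000e-02,
       -0.0000e+00]), 'tool_pos': array([5.74397e+02, 1.16000e-01, 1.93799e+02]), 'eef_rot': array([-1.784,  1.569,  2.928]), 'contact_force': array([ 1.31 , -1.373,  0.429]), 'torque': array([-0.059, -0.022, -0.016]), 'finger_gap': np.float64(91.769)}
```

View pics/scene0.png

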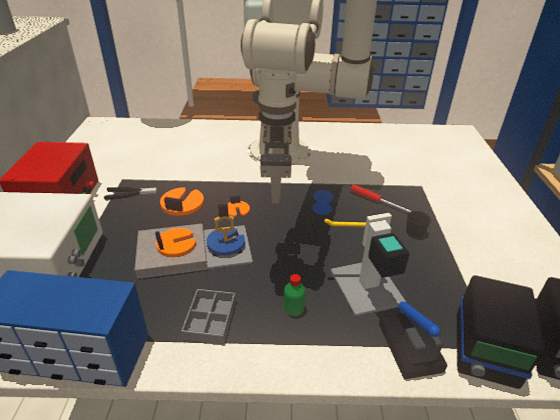

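View pics/side0.png

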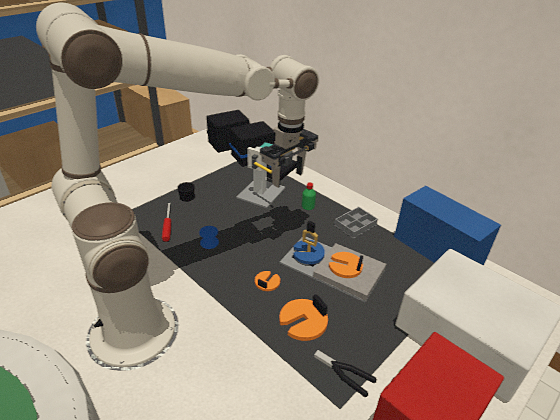

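Scene view: three orange discs with black push bars, at scene pixels (182,201) large, (236,207) small and (176,242) on the grey deck. The one on the deck looks middle-sized. The hanger with the blue disc is at (226,240) and the yellow hook runs from (327,222) to (365,224). I'll measure these.

```bash
cat > m.py <<'E'
from h import *
a=load('scene');b=load('side')
for n,c in(('scene',a),('side',b)):
    W=cloud(c);hsv=cv2.cvtColor(c['frame'],cv2.COLOR_RGB2HSV);tb=(W[...,0]>200)&(W[...,0]<950)&(abs(W[...,1])<600)&(W[...,2]>-10)
    for col,lo,hi in(('orange',(5,150,120),(18,255,255)),('yellow',(20,150,90),(32,255,255)),('blue',(100,150,50),(125,255,255)),('green',(45,120,40),(80,255,255))):
        m=(cv2.inRange(hsv,lo,hi)>0)&tb
        k,l,st,ce=cv2.connectedComponentsWithStats(m.astype(np.uint8))
        for i in range(1,k):
            if st[i,4]<25: continue
            P=W[l==i];zt=np.percentile(P[:,2],70)
            T=P[abs(P[:,2]-zt)<5];print(n,col,'px',ce[i].round(),st[i,4],'mean',P.mean(0).round(0),'min',np.percentile(P,3,0).round(),'max',np.percentile(P,97,0).round(),'zt',zt.round(1))
E
python3 m.py
python3 - <<'E'
from h import *
a=load('scene');im=a['frame'][170:330,90:450,::-1];cv2.imwrite('pics/crop0.png',cv2.resize(im,(792,352),interpolation=cv2.INTER_CUBIC))
E
```

```text
scene orange px [183. 201.] 742 mean [ 354. -281.   14.] min [ 292. -344.    2.] max [ 408. -227.   20.] zt 16.3
scene orange px [238. 209.] 277 mean [ 393. -113.   19.] min [ 345. -141.    2.] max [542. -84. 123.] zt 10.2
scene orange px [176. 242.] 846 mean [ 573. -251.   43.] min [ 524. -293.   33.] max [ 615. -210.   47.] zt 44.8
scene yellow px [345. 223.] 185 mean [617. 161. 151.] min [421. 116.   0.] max [636. 204. 170.] zt 164.8
scene blue px [321. 209.] 83 mean [375. 133.  12.] min [360. 110.   4.] max [387. 156.  33.] zt 13.8
scene blue px [236. 245.] 50 mean [ 563. -101.   30.] min [ 530. -119.   27.] max [584. -85.  32.] zt 30.9
scene blue px [ 66. 305.] 7338 mean [ 878. -373.  156.] min [ 815. -498.  111.] max [ 939. -269.  162.] zt 160.6
scene blue px [419. 318.] 461 mean [848. 287. 103.] min [786. 271.  68.] max [899. 304. 130.] zt 119.4
scene blue px [463. 347.] 47 mean [875. 377.  53.] min [839. 370.  48.] max [901. 388.  58.] zt 55.4
scene blue px [517. 373.] 74 mean [928. 463.  50.] min [922. 442.  44.] max [935. 482.  56.] zt 52.8
scene green px [294. 298.] 511 me
[... 548 characters left out ...]
 -132.   70.] min [ 532. -153.   62.] max [ 545. -111.   88.] zt 71.0
side blue px [238. 152.] 60 mean [765. 456.  51.] min [749. 408.  37.] max [788. 535.  61.] zt 55.7
side blue px [444. 226.] 4050 mean [ 840. -406.  122.] min [ 801. -532.   15.] max [ 919. -276.  163.] zt 160.2
side blue px [209. 237.] 353 mean [355. 130.  33.] min [332. 107.   4.] max [383. 160.  55.] zt 51.0
side blue px [301. 246.] 93 mean [ 539. -102.   29.] min [ 522. -120.   21.] max [558. -86.  35.] zt 31.4
side blue px [310. 255.] 328 mean [ 530. -149.   30.] min [ 493. -180.   22.] max [ 581. -113.   35.] zt 31.8
side green px [308. 199.] 246 mean [731.  37.  46.] min [719.  21.   6.] max [750.  62.  81.] zt 63.5
```

View pics/crop0.png

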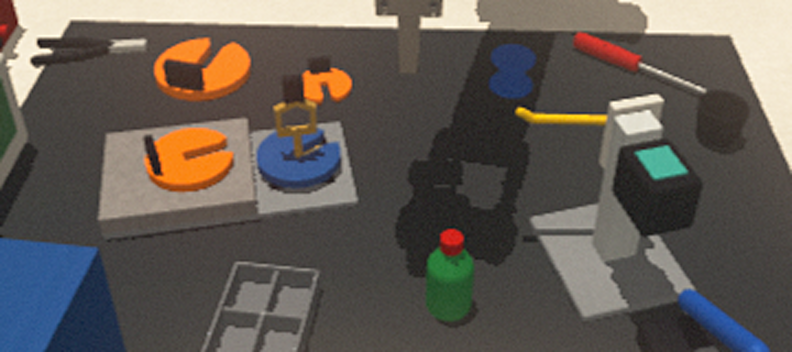

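Three orange candidates: (182,201) is about 120 mm wide, (238,209) about 65 mm, and (176,242) on the deck about 95 mm with its top at z≈45. The crop confirms that the deck one is the middle-sized disc, with its slot towards the stem and its push bar on the left. Next I'll measure the dock, stand and hook.

```bash
cat > g.py <<'E'
from h import *
a=load('scene');b=load('side')
def rect(n,P):
    r=cv2.minAreaRect(P[:,:2].astype(np.float32));print(n,len(P),'c',np.round(r[0],1),'size',np.round(r[1],1),'ang',round(r[2],2),'corners',cv2.boxPoints(r).round(0).tolist())
def clean(m): return cv2.morphologyEx(m.astype(np.uint8),cv2.MORPH_OPEN,np.ones((3,3)))>0
A=[];
for n,c in(('scene',a),('side',b)):
    W=cloud(c);hsv=cv2.cvtColor(c['frame'],cv2.COLOR_RGB2HSV);x,y,z=W[...,0],W[...,1],W[...,2]
    grey=hsv[...,1]<70
    reg=(x>400)&(x<700)&(y>-420)&(y<-30)
    m=clean(reg&(abs(z-32)<5)&(hsv[...,2]>50)&grey);print(n,'deck z',np.median(z[m]));rect(n+' deck',W[m])
    m=clean(reg&(abs(z-10)<6)&(hsv[...,2]>50)&grey);rect(n+' base',W[m]) if m.sum()>20 else 0
    reg=(x>500)&(x<850)&(y>80)&(y<350)
    m=clean(reg&(abs(z-12)<5)&(hsv[...,2]>60)&grey);rect(n+' foot',W[m])
    m=reg&(z>110)&(z<206)&(hsv[...,2]>110)&grey;rect(n+' panel',W[m]) ;rect(n+' paneltop',W[m&(z>194)]) if (m&(z>194)).sum()>5 else 0
    m=reg&(z>145)&(z<180)&(cv2.inRange(hsv,(20,120,80),(33,255,255))>0);P=W[m]
    for t in np.arange(100,225,12):
        q=P[(P[:,1]>=t)&(P[:,1]<t+12)]
        if len(q): print(n,'hook',len(q),np.median(q,0).round(1),q[:,2].max().round(1))
    # hanger
    reg=(x>480)&(x<620)&(y>-200)&(y<-80)
    for nm,m in(('tab',reg&(z>112)&(z<150)&(hsv[...,2]<60)),('tabtop',reg&(z>136)&(z<150)&(hsv[...,2]<60)),('brass',reg&(z>62)&(z<110)&(hsv[...,1]>80)&(hsv[...,0]<32))):
        if m.sum()>3: rect(n+' '+nm,W[m]);print(np.median(W[m],0).round(1))
E
python3 g.py
```

```text
scene deck z 32.24754738301942
scene deck 1657 c [ 571.9 -267. ] size [154.6 169.4] ang 12.21 corners [[478.0, -201.0], [514.0, -366.0], [665.0, -333.0], [630.0, -168.0]]
scene base 990 c [ 559.7 -204.2] size [153.  273.2] ang 12.81 corners [[455.0, -88.0], [515.0, -354.0], [665.0, -320.0], [604.0, -54.0]]
scene foot 1950 c [675.3 224.2] size [151.4 131.7] ang 16.77 corners [[584.0, 265.0], [622.0, 139.0], [767.0, 183.0], [729.0, 309.0]]
scene panel 594 c [660.4 226.4] size [51.5 64.6] ang 78.73 corners [[624.0, 207.0], [687.0, 195.0], [697.0, 245.0], [634.0, 258.0]]
scene paneltop 140 c [662.1 230.8] size [42.9 54. ] ang 9.76 corners [[636.0, 254.0], [646.0, 201.0], [688.0, 208.0], [679.0, 261.0]]
scene hook 20 [632.2 118.1 169.5] 174.0
scene hook 24 [631.9 130.  164.1] 169.0
scene hook 20 [632.7 141.6 162.2] 166.5
scene hook 22 [632.2 153.8 163.5] 166.1
scene hook 20 [632.3 166.5 163.5] 167.0
scene hook 20 [632.2 178.1 163.4] 166.6
scene hook 24 [632.1 189.9 164.2] 166.0
scene hook 21 [631.7 200.3 163.9] 166.8
scene tab 34 c [ 545.6 -130.5] size [ 4.4 19.7] ang 9.12 corners [[542.0
[... 1064 characters left out ...]
hook 10 [628.  153.5 165.6] 168.5
side hook 6 [628.7 166.1 163.6] 168.5
side hook 8 [628.2 177.2 164.1] 169.0
side hook 8 [628.8 188.6 164.5] 167.7
side hook 7 [627.5 203.5 165.3] 167.8
side hook 4 [630.5 208.8 159.1] 164.1
side tab 78 c [ 540.7 -133.2] size [12.8 24.7] ang 12.07 corners [[532.0, -122.0], [537.0, -147.0], [550.0, -144.0], [544.0, -120.0]]
[ 538.2 -134.3  130.7]
side tabtop 26 c [ 540.9 -133.2] size [12.6 24.9] ang 10.76 corners [[532.0, -122.0], [537.0, -147.0], [549.0, -144.0], [545.0, -120.0]]
[ 540.7 -133.8  140.7]
side brass 116 c [ 541.6 -132.5] size [14.5 47.8] ang 15.97 corners [[528.0, -112.0], [541.0, -157.0], [555.0, -153.0], [542.0, -108.0]]
[ 539.9 -136.7   84.3]
```

```bash
cat >> h.py <<'E'
from scipy.spatial.transform import Rotation as Ro
def st():
    s=bot.get_obs();R=Ro.from_euler('xyz',s['eef_rot']).as_matrix()
    print('t',round(float(s['time']),2),'pos',np.round(s['tool_pos'],1),'F',np.round(s['contact_force'],1),'gap',round(float(s['finger_gap']),1),'q6',round(float(s['q'][5]),2),'yaw of tool y',round(float(np.degrees(np.arctan2(R[1,1],R[0,1]))),1));return s,R
def go(x,y,z):
    s,R=st();d=np.array([x,y,z])-s['tool_pos'];print('need tool shift',np.round(R.T@d,1))
E
python3 - <<'E'
from h import *
s,R=st();print(R.round(3));go(655,0,158)
E
```

```text
t 0.1 pos [5.744e+02 1.000e-01 1.938e+02] F [ 1.3 -1.4  0.4] gap 91.8 q6 -0.21 yaw of tool y -0.0
[[-0.002  1.    -0.   ]
 [ 0.    -0.    -1.   ]
 [-1.    -0.002 -0.   ]]
t 0.1 pos [5.744e+02 1.000e-01 1.938e+02] F [ 1.3 -1.4  0.4] gap 91.8 q6 -0.21 yaw of tool y -0.0
need tool shift [35.7 80.7  0.1]
```

Call:
{"fn": "servo_tool", "kwargs": {"targets": [{"travel": [0,30,0],"turn": 0},{"travel": [0,30,0],"turn": 0},{"travel": [0,31,0],"turn": 0},{"travel": [12,0,0],"turn": 0},{"travel": [12,0,0],"turn": 0},{"travel": [12,0,-20],"turn": 0},{"travel": [0,0,-40],"turn": 0},{"travel": [0,0,-40],"turn": 0},{"travel": [0,0,-40],"turn": 0},{"travel": [0,0,0],"turn": 0}], "gripper": -1, "squeeze": 20}}

```text
time: 0.93
tool_pos: [663.0, 147.1, 157.4]
eef_rot: [-2.378, 1.567, 2.341]
contact_force: [0.9, 0.0, -0.9]
finger_gap: 27.4
```

Call:
{"fn": "servo_tool", "kwargs": {"targets": [{"travel": [0,0,0],"turn": 0},{"travel": [0,0,0],"turn": 0},{"travel": [0,-9,2],"turn": 0},{"travel": [0,-9,2],"turn": 0},{"travel": [0,-9,2],"turn": 0},{"travel": [0,-9,0],"turn": 0},{"travel": [0,-9,-1],"turn": 0},{"travel": [0,-9,-2],"turn": 0},{"travel": [0,-6,-2],"turn": 0},{"travel": [0,0,0],"turn": 0}]}}

```text
time: 1.77
tool_pos: [604.8, 137.9, 158.5]
eef_rot: [-1.478, 1.57, -3.05]
contact_force: [0.0, -0.0, 0.5]
finger_gap: 0.4
```

Run:
```python
from h import *
st();a=cap('scene','scene1')
W=cloud(a);hsv=cv2.cvtColor(a['frame'],cv2.COLOR_RGB2HSV);m=(W[...,2]>145)&(W[...,2]<185)&(W[...,0]>480)&(W[...,0]<700)&(W[...,1]>80)&(W[...,1]<240)&(cv2.inRange(hsv,(20,120,80),(33,255,255))>0)
P=W[m];print(len(P),P[np.argsort(P[:,1])][::8].round(0))
```

```text
t 1.77 pos [604.8 137.9 158.5] F [ 0.  -0.   0.5] gap 0.4 q6 0.03 yaw of tool y -0.1
170 [[629. 114. 172.]
 [635. 118. 171.]
 [630. 123. 170.]
 [633. 126. 161.]
 [628. 130. 166.]
 [633. 135. 164.]
 [631. 139. 166.]
 [631. 144. 166.]
 [630. 148. 165.]
 [632. 153. 164.]
 [635. 157. 161.]
 [632. 162. 164.]
 [629. 167. 165.]
 [635. 171. 161.]
 [634. 175. 163.]
 [630. 180. 163.]
 [629. 185. 166.]
 [635. 189. 164.]
 [628. 192. 165.]
 [626. 197. 163.]
 [634. 201. 161.]
 [626. 204. 164.]]
```

View pics/scene1.png

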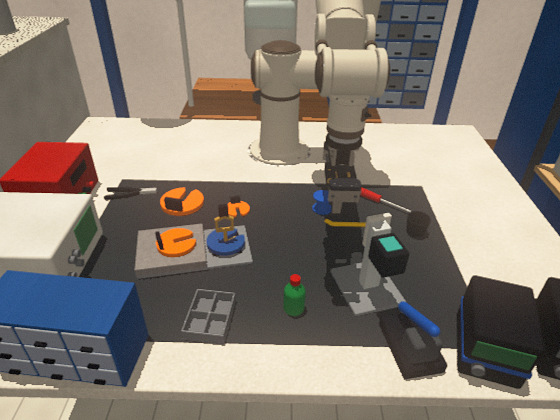

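The picture shows the bar unmoved at (327–365, 223) with the gripper on the robot side, so the fingers crossed it without moving it. The wrist camera should show why.

Run:
```python
from h import *
a=load('scene');s,R=st();p=s['tool_pos']
for d in(8,-11,-60): print(d,px(a,p+R[:,0]*d))
W=cloud(a);m=(abs(W[...,0]-605)<45)&(abs(W[...,1]-138)<50)&(W[...,2]>140)&(W[...,2]<230);hsv=cv2.cvtColor(a['frame'],cv2.COLOR_RGB2HSV)
m&=hsv[...,1]<90
P=W[m];P=P[np.argsort(P[:,2])];print(P[:40:2].round(0))
w=cap('wrist');cv2.imwrite('pics/w1.png',np.hstack([w['frame'][:,:,::-1],cv2.resize(a['frame'][150:250,280:420,::-1],(240,420))[:, :]]))
V=np.linalg.inv(w['view']);print(V.round(2))
```

```text
t 1.82 pos [605.6 138.  158.6] F [ 0.1 -0.5  0.6] gap 0.2 q6 0.03 yaw of tool y -0.1
8 (np.float64(333.96776643978774), np.float64(220.23020594954517))
-11 (np.float64(334.7142038990647), np.float64(213.77646678214228))
-60 (np.float64(336.71945199759494), np.float64(196.43898186226858))
[[613. 130. 180.]
 [617. 134. 183.]
 [617. 141. 183.]
 [617. 139. 184.]
 [607. 130. 184.]
 [616. 134. 186.]
 [618. 145. 188.]
 [615. 143. 188.]
 [620. 131. 188.]
 [616. 145. 189.]
 [621. 140. 189.]
 [618. 138. 190.]
 [622. 135. 190.]
 [619. 136. 190.]
 [615. 131. 191.]
 [617. 145. 192.]
 [617. 147. 193.]
 [609. 129. 194.]
 [622. 135. 195.]
 [619. 144. 196.]]
[[ 1.0000e+00  0.0000e+00  0.0000e+00  6.0628e+02]
 [-0.0000e+00  9.6000e-01  2.7000e-01  2.1266e+02]
 [-0.0000e+00 -2.7000e-01  9.6000e-01  3.4839e+02]
 [ 0.0000e+00  0.0000e+00  0.0000e+00  1.0000e+00]]
```

View pics/w1.png

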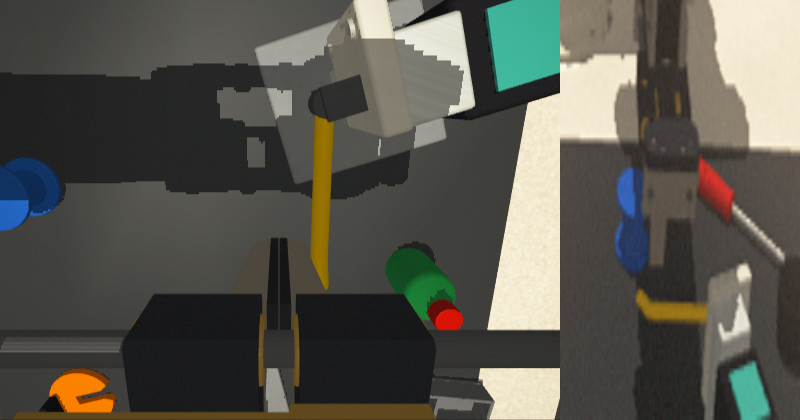

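Run:
```python
from h import *
w=load('wrist');W=cloud(w);s,R=st()
print('fingertip expected px',px(w,s['tool_pos']+8*R[:,0]),'tcp px',px(w,s['tool_pos']),'grasp',px(w,s['tool_pos']-11*R[:,0]))
for r in range(230,330,8): print(r,[W[r,c].round(0).tolist() for c in (262,272,284,296)])
print('bar',[W[r,320].round(0).tolist() for r in (140,200,260)], 'tip',W[284,322].round(0))
a=load('scene');A=cloud(a)
for r in range(196,232,3): print(r,a['frame'][r,336],A[r,336].round(0))
```

```text
t 1.87 pos [606.  138.1 158.7] F [ 0.1  0.3 -0.5] gap 0.4 q6 0.03 yaw of tool y -0.1
fingertip expected px (np.float64(278.53654124238466), np.float64(235.8436032902358)) tcp px (np.float64(278.52183071810623), np.float64(240.8039861004865)) grasp (np.float64(278.4996759753916), np.float64(248.27455634295004))
230 [[589.0, 88.0, 2.0], [599.0, 88.0, 1.0], [612.0, 88.0, 0.0], [624.0, 88.0, 1.0]]
238 [[589.0, 79.0, -1.0], [603.0, 147.0, 179.0], [609.0, 148.0, 179.0], [624.0, 79.0, 2.0]]
246 [[598.0, 147.0, 188.0], [603.0, 148.0, 190.0], [609.0, 148.0, 190.0], [615.0, 147.0, 189.0]]
254 [[599.0, 147.0, 199.0], [603.0, 148.0, 199.0], [609.0, 147.0, 199.0], [614.0, 147.0, 198.0]]
262 [[599.0, 147.0, 207.0], [603.0, 148.0, 208.0], [608.0, 148.0, 208.0], [614.0, 148.0, 208.0]]
270 [[599.0, 148.0, 216.0], [603.0, 148.0, 216.0], [608.0, 148.0, 216.0], [613.0, 148.0, 216.0]]
278 [[600.0, 148.0, 224.0], [604.0, 148.0, 223.0], [608.0, 148.0, 223.0], [613.0, 148.0, 222.0]]
286 [[600.0, 149.0, 231.0], [604.0, 147.0, 228.0], [608.0, 148.0, 229.0], [613.0, 148.0, 230.0]]
294 [[600.0, 149.0, 236.0], [
[... 237 characters left out ...]
, [610.0, 166.0, 274.0]]
318 [[603.0, 168.0, 281.0], [604.0, 141.0, 240.0], [608.0, 142.0, 241.0], [610.0, 168.0, 280.0]]
326 [[603.0, 167.0, 282.0], [604.0, 138.0, 240.0], [608.0, 139.0, 242.0], [610.0, 168.0, 283.0]]
bar [[627.0, 195.0, 163.0], [628.0, 164.0, 164.0], [629.0, 129.0, 166.0]] tip [623. 147. 227.]
196 [96 90 79] [694. 123. 281.]
199 [94 87 74] [693. 123. 273.]
202 [89 80 71] [622. 135. 215.]
205 [93 84 74] [621. 136. 206.]
208 [91 81 72] [619. 137. 196.]
211 [88 79 68] [620. 138. 189.]
214 [41 40 39] [386. 176.   2.]
217 [45 40 41] [398. 175.   0.]
220 [40 33 36] [415. 174.   2.]
223 [156 118  23] [633. 139. 164.]
226 [80 66 40] [443. 171.   2.]
229 [38 38 36] [455. 170.   1.]
```

Run:
```python
from h import *
print('nose',bot.nose_length,[k for k in dir(bot) if k[0]!='_'],[k for k in dir(viewer) if k[0]!='_'])
a=load('scene');A=cloud(a)
for r in (205,211,214,217,220): print(r,[A[r,c].round(0).tolist() for c in range(326,350,3)])
```

```text
nose 8.0 ['IKError', 'finish_job', 'get_obs', 'nose_length'] ['read_camera']
205 [[372.0, 146.0, 24.0], [344.0, 159.0, 4.0], [607.0, 129.0, 196.0], [621.0, 134.0, 206.0], [619.0, 141.0, 205.0], [619.0, 148.0, 205.0], [338.0, 205.0, 0.0], [338.0, 214.0, 1.0]]
211 [[379.0, 147.0, 7.0], [379.0, 156.0, 7.0], [610.0, 130.0, 181.0], [622.0, 135.0, 190.0], [621.0, 142.0, 189.0], [371.0, 193.0, 2.0], [371.0, 201.0, 3.0], [369.0, 211.0, 1.0]]
214 [[386.0, 147.0, 1.0], [385.0, 156.0, 1.0], [383.0, 165.0, -0.0], [384.0, 174.0, 1.0], [387.0, 182.0, 3.0], [385.0, 191.0, 2.0], [382.0, 201.0, -0.0], [383.0, 209.0, 1.0]]
217 [[400.0, 146.0, 1.0], [404.0, 154.0, 4.0], [398.0, 164.0, 0.0], [399.0, 172.0, 1.0], [400.0, 181.0, 2.0], [402.0, 189.0, 4.0], [399.0, 199.0, 2.0], [399.0, 207.0, 2.0]]
220 [[630.0, 116.0, 170.0], [630.0, 123.0, 170.0], [415.0, 162.0, 2.0], [413.0, 171.0, 1.0], [413.0, 180.0, 1.0], [414.0, 188.0, 2.0], [412.0, 197.0, 1.0], [414.0, 206.0, 2.0]]
```

The cameras show the fingertips at z≈179 when the reported TCP height is 158.7. The tips are therefore about 20 mm above the reported TCP, not 8 mm below it, and the fingers passed over the bar. I'll correct for this (tip z ≈ tool z + 20), go behind the bar and descend further.

Call:
{"fn": "servo_tool", "kwargs": {"targets": [{"travel": [-15,0,0],"turn": 0},{"travel": [0,25,-2],"turn": 0},{"travel": [0,23,-2],"turn": 0},{"travel": [0,0,0],"turn": 0},{"travel": [20,0,0],"turn": 0},{"travel": [20,0,0],"turn": 0},{"travel": [4,0,0],"turn": 0},{"travel": [0,0,0],"turn": 0},{"travel": [0,0,0],"turn": 0}]}}

```text
time: 2.62
tool_pos: [654.0, 142.8, 130.2]
eef_rot: [1.385, 1.571, -0.186]
contact_force: [-0.1, -0.5, 0.5]
finger_gap: 0.8
```

Call:
{"fn": "servo_tool", "kwargs": {"targets": [{"travel": [0,-8,0],"turn": 0},{"travel": [0,-8,0],"turn": 0},{"travel": [0,-8,0.5],"turn": 0},{"travel": [0,-8,0.5],"turn": 0},{"travel": [0,-8,-2],"turn": 0},{"travel": [0,-8,-2],"turn": 0},{"travel": [0,-7,-2],"turn": 0},{"travel": [0,0,0],"turn": 0}]}}

```text
time: 3.28
tool_pos: [598.1, 148.3, 130.6]
eef_rot: [0.669, 1.57, -0.901]
contact_force: [0.4, -0.6, 1.7]
finger_gap: 0.2
```

Call:
{"fn": "servo_tool", "kwargs": {"targets": [{"travel": [0,-7,-4],"turn": 0},{"travel": [0,-7,-5],"turn": 0},{"travel": [0,-7,-5],"turn": 0},{"travel": [0,-5,-5],"turn": 0},{"travel": [0,-4,-5],"turn": 0},{"travel": [0,0,0],"turn": 0}]}}

```text
time: 3.78
tool_pos: [567.4, 173.1, 129.3]
eef_rot: [-1.67, 1.569, 3.044]
contact_force: [0.7, -0.8, 0.6]
finger_gap: 0.6
```

```bash
cat > hk.py <<'E'
from h import *
st();a=cap('scene','scene2')
W=cloud(a);hsv=cv2.cvtColor(a['frame'],cv2.COLOR_RGB2HSV);m=(W[...,2]>145)&(W[...,2]<185)&(W[...,0]>480)&(W[...,0]<700)&(W[...,1]>80)&(W[...,1]<240)&(cv2.inRange(hsv,(20,120,80),(33,255,255))>0)
P=W[m];P=P[np.argsort(P[:,0])];print(len(P));print(P[::max(1,len(P)//10)].round(0))
Q=P[P[:,2]<168.5];v=cv2.fitLine(Q[:,:2].astype(np.float32),cv2.DIST_HUBER,0,.01,.01).ravel();print('heading',np.degrees(np.arctan2(v[1],v[0]))%180+180,v)
E
python3 hk.py
```

```text
t 3.78 pos [567.4 173.1 129.3] F [ 0.7 -0.8  0.6] gap 0.6 q6 0.09 yaw of tool y 0.1
73
[[561. 191. 166.]
 [568. 192. 166.]
 [574. 190. 164.]
 [580. 196. 163.]
 [586. 195. 164.]
 [589. 199. 167.]
 [595. 199. 162.]
 [601. 207. 164.]
 [604. 202. 161.]
 [610. 206. 165.]
 [618. 208. 160.]]
heading 197.55801 [9.5341194e-01 3.0167145e-01 5.9095038e+02 1.9876982e+02]
```

The bar now follows, with its heading at 197.6°, which is about fully out. I'll nudge it against the stop.

Call:
{"fn": "servo_tool", "kwargs": {"targets": [{"travel": [0,0,-2],"turn": 0},{"travel": [0,0,-2],"turn": 0},{"travel": [0,0,0],"turn": 0}]}}

```text
time: 4.08
tool_pos: [568.5, 175.9, 129.2]
eef_rot: [-1.286, 1.569, -2.857]
contact_force: [-0.9, -1.7, -0.1]
finger_gap: 0.5
```

Call:
{"fn": "servo_tool", "kwargs": {"targets": [{"travel": [0,0,-2],"turn": 0},{"travel": [0,0,-1],"turn": 0},{"travel": [0,0,0],"turn": 0}]}}

```text
time: 4.33
tool_pos: [568.7, 178.0, 129.3]
eef_rot: [-0.509, 1.568, -2.08]
contact_force: [-1.5, -5.5, -0.5]
finger_gap: 0.5
```

Call:
{"fn": "servo_tool", "kwargs": {"targets": [{"travel": [0,0,30],"turn": 0},{"travel": [-10,0,30],"turn": 0},{"travel": [-25,0,40],"turn": 0},{"travel": [-30,0,40],"turn": 0},{"travel": [-20,0,40],"turn": -2},{"travel": [0,0,40],"turn": -2},{"travel": [0,0,40],"turn": -2},{"travel": [0,-2,40],"turn": -2},{"travel": [0,-2,40],"turn": -2},{"travel": [0,-2,40],"turn": -2}], "gripper": 0.6}}

```text
time: 5.17
tool_pos: [584.2, -188.0, 205.7]
eef_rot: [1.847, 1.569, 0.488]
contact_force: [0.2, 0.9, 0.3]
finger_gap: 65.0
```

Call:
{"fn": "servo_tool", "kwargs": {"targets": [{"travel": [0,-10,40],"turn": 0},{"travel": [0,0,20],"turn": 0},{"travel": [0,0,0],"turn": 0},{"travel": [0,0,0],"turn": 0}]}}

```text
time: 5.5
tool_pos: [586.8, -247.6, 205.2]
eef_rot: [2.585, 1.569, 1.222]
contact_force: [-0.6, 0.1, 0.5]
finger_gap: 73.5
```

```bash
python3 hk.py
python3 - <<'E'
from h import *
cap('wrist','w2');cap('side','side2');st()
E
```

```text
t 5.5 pos [ 586.8 -247.6  205.2] F [-0.6  0.1  0.5] gap 73.5 q6 -0.8 yaw of tool y 11.9
113
[[535. 184. 172.]
 [542. 186. 170.]
 [547. 190. 169.]
 [556. 191. 166.]
 [566. 193. 164.]
 [575. 195. 159.]
 [583. 198. 162.]
 [590. 202. 165.]
 [600. 205. 164.]
 [608. 208. 164.]
 [618. 207. 163.]]
heading 196.90884 [9.5676869e-01 2.9084995e-01 5.8046112e+02 1.9758101e+02]
t 5.65 pos [ 586.9 -245.5  205.5] F [-1.2 -0.2 -0.8] gap 73.6 q6 -0.8 yaw of tool y 12.1
```

View pics/w2.png

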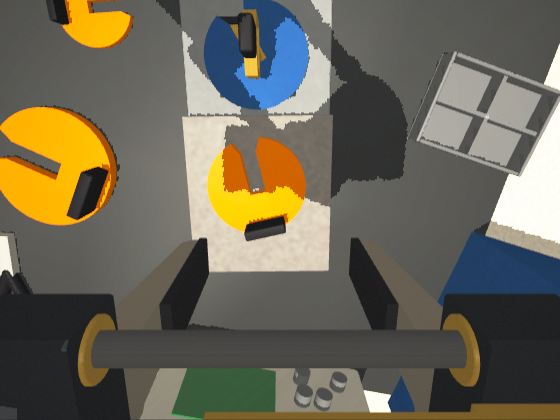

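The hook reads 196.9°, which is at its stop. In the wrist view the orange disc is at (257,185), its slot up to (242,140) and its lug at (265,228). The blue disc is at (257,52) and the hanger tab at (247,32). Next I'll measure both.

```bash
cat > d.py <<'E'
from h import *
import sys
def plane(c,z):
    K=c['intrinsics'];h,w=c['range_z'].shape;u,v=np.meshgrid(np.arange(w),np.arange(h));V=np.linalg.inv(c['view'])
    d=np.stack([(u-K[0,2])/K[0,0],-(v-K[1,2])/K[1,1],-np.ones(u.shape)],-1)@V[:3,:3].T;o=V[:3,3]
    return o+d*((z-o[2])/d[...,2])[...,None]
def circ(E,r=50): # robust known-radius circle fit
    from scipy.optimize import least_squares
    c0=E.mean(0);return least_squares(lambda c:np.hypot(*(E-c).T)-r,c0,loss='soft_l1',f_scale=2)
def disc(c,lo,hi,z,near,n):
    P=plane(c,z)[...,:2];W=cloud(c);hsv=cv2.cvtColor(c['frame'],cv2.COLOR_RGB2HSV)
    m=(cv2.inRange(hsv,lo,hi)>0)&(np.hypot(*(P-near).transpose(2,0,1))<65)&(abs(W[...,2]-z)<8)
    m=cv2.morphologyEx(m.astype(np.uint8),cv2.MORPH_OPEN,np.ones((3,3)))
    cs,_=cv2.findContours(m,cv2.RETR_EXTERNAL,cv2.CHAIN_APPROX_NONE);e=max(cs,key=cv2.contourArea)
    h=np.array([P[y,x] for x,y in cv2.convexHull(e)[:,0]]);E=np.array([P[y,x] for x,y in e[:,0]])
    r=circ(h);r=circ(E[np.hypot(*(E-r.x).T)>45]);C=r.x
    R=np.hypot(*(P-C).transpose(2,0,1));A=np.degrees(np.arctan2(P[...,1]-C[1],P[...,0]-C[0]))
    ring=(R>28)&(R<45);bins=np.arange(-180,180,8);print(n,'centre',C.round(1),'rms',np.sqrt((r.fun**2).mean()).round(2))
    out=[];
    for b in bins:
        s=ring&(A>=b)&(A<b+8)
        if s.sum()<4: out.append((b,-1,0)); continue
        out.append((int(b),round(float(m[s].mean()),1),round(float(np.nanmedian(W[...,2][s])))))
    print([o for o in out if o[1]<.8])
    return C
E
cat > d1.py <<'E'
from d import *
for nm in('wrist','scene','side'):
    c=load(nm)
    C=disc(c,(3,150,60),(22,255,255),44,np.array([570,-262]),nm+' orange')
    W=cloud(c);hsv=cv2.cvtColor(c['frame'],cv2.COLOR_RGB2HSV);m=(hsv[...,2]<60)&(W[...,2]>52)&(W[...,2]<76)&(np.hypot(W[...,0]-C[0],W[...,1]-C[1])<60)
    t=m&(W[...,2]>68)
    for k in(m,t):
        if k.sum()>5: r=cv2.minAreaRect(W[k][:,:2].astype(np.float32));print('lug',k.sum(),np.round(r[0],1),np.round(r[1],1),round(r[2],1),'z',np.nanmax(W[k][:,2]).round(0), 'dir',np.degrees(np.arctan2(*(C-r[0])[::-1])).round(1))
    disc(c,(95,80,30),(128,255,255),30,np.array([542,-131]),nm+' blue')
w=load('wrist');W=cloud(w)
m=(abs(W[...,0]-542)<30)&(abs(W[...,1]+131)<30)
for z0,z1 in((112,139),(139,150)):
    k=m&(W[...,2]>z0)&(W[...,2]<z1)
    if k.sum()>5:r=cv2.minAreaRect(W[k][:,:2].astype(np.float32));print('tab',k.sum(),np.round(r[0],1),np.round(r[1],1),round(r[2],1))
E
python3 d1.py
```

```text
wrist orange centre [ 565.  -255.3] rms 0.98
[(-180, 0.3, 44), (-172, 0.2, 44), (-164, 0.1, 44), (-156, 0.0, 44), (-148, 0.0, 44), (-140, 0.0, 44), (-132, 0.0, 44), (-124, 0.0, 44), (-116, 0.0, 44), (-108, 0.0, 44), (-100, 0.0, 44), (-92, 0.2, 45), (-84, 0.2, 47), (-76, 0.2, 48), (-68, 0.1, 50), (-60, 0.2, 48), (-52, 0.1, 46), (-44, 0.1, 44), (-36, 0.2, 44), (-28, 0.0, 44), (-20, 0.0, 44), (-12, 0.0, 44), (-4, 0.2, 44), (4, 0.6, 44), (100, 0.0, 32), (108, 0.0, 32), (116, 0.0, 32), (124, 0.7, 42), (156, 0.5, 44), (164, 0.4, 44), (172, 0.3, 44)]
lug 330 [ 582.9 -291. ] [39.6 10. ] 25.6 z 73.0 dir 116.5
lug 136 [ 582.8 -291.1] [39.5  9.9] 25.6 z 73.0 dir 116.4
wrist blue centre [ 540.4 -132.4] rms 1.31
[(100, 0.3, 98), (108, 0.3, 139), (116, 0.0, 140), (124, 0.0, 16), (132, 0.0, 16), (140, 0.3, 18)]
scene orange centre [ 570.5 -252.2] rms 2.49
[(-100, 0.3, 71), (-92, 0.4, 68), (-84, 0.2, 65), (-76, 0.2, 56), (-68, 0.2, 55), (-60, 0.4, 49), (-52, 0.7, 46), (108, 0.0, 33), (116, 0.0, 34)]
lug 48 [ 587.2 -289.7] [35.  7.] 26.4 z 76.0 dir 114.0
lug 28 [ 586.7 -289.8] [34.1  6.2] 25.3 z 76.0 dir 113.3
scene blue centre [ 546.2 -129.5] rms 1.97
[(-180, 0.0, 56), (-172, 0.0, 58), (-164, 0.0, 61), (-156, 0.0, 31), (-148, 0.0, 30), (-140, 0.5, 31), (124, 0.0, 16), (132, 0.0, 17), (140, 0.6, 24), (156, 0.6, 32), (164, 0.5, 31), (172, 0.3, 32)]
side orange centre [ 564.4 -256.3] rms 2.02
[(-92, 0.6, 44), (-84, 0.5, 48), (-76, 0.3, 52), (-68, 0.4, 54), (-60, 0.3, 64), (-52, 0.4, 68), (-44, 0.5, 57), (-36, 0.7, 45), (100, 0.7, 38), (108, 0.0, 34), (116, 0.1, 35)]
lug 39 [ 582.  -291.4] [40.4  9. ] 28.2 z 75.0 dir 116.6
lug 27 [ 582.2 -291.7] [40.4  8.3] 28.2 z 75.0 dir 116.7
side blue centre [ 537.8 -135.7] rms 1.93
[(4, 0.0, 64), (12, 0.3, 64), (20, 0.0, 65), (28, 0.0, 61), (36, 0.0, 63), (44, 0.0, 52), (116, 0.6, 25), (124, 0.0, 15), (132, 0.3, 30)]
tab 190 [ 540.5 -132.1] [10.1 24.5] 12.5
tab 542 [ 540.5 -132.1] [ 9.7 23.9] 13.9
```

Run:
```python
from h import *
w=load('wrist');W=cloud(w);R=Ro.from_euler('z',12,degrees=True).as_matrix();p=np.array([586.9,-245.5,205.5])
L=(W-p)@R  # x: jaw dir, y: toward camera, z: height over tool z
for r in (240,262,285,300,320,335,350,365,385,400,412): print(r,[(c,*L[r,c].round(0).astype(int)) if np.isfinite(L[r,c,0]) else c for c in (20,60,105,175,200,280,370,500)])
```

```text
240 [(20, np.int64(-306), np.int64(-80), np.int64(-204)), (60, np.int64(-259), np.int64(-80), np.int64(-204)), (105, np.int64(-206), np.int64(-80), np.int64(-205)), (175, np.int64(-122), np.int64(-79), np.int64(-203)), (200, np.int64(-39), np.int64(9), np.int64(23)), (280, np.int64(2), np.int64(-68), np.int64(-174)), (370, np.int64(108), np.int64(-80), np.int64(-204)), (500, np.int64(262), np.int64(-79), np.int64(-204))]
262 [(20, np.int64(-312), np.int64(-108), np.int64(-204)), (60, np.int64(-264), np.int64(-108), np.int64(-205)), (105, np.int64(-210), np.int64(-108), np.int64(-205)), (175, np.int64(-44), np.int64(9), np.int64(49)), (200, np.int64(-37), np.int64(3), np.int64(37)), (280, np.int64(2), np.int64(-94), np.int64(-174)), (370, np.int64(39), np.int64(9), np.int64(49)), (500, np.int64(224), np.int64(-79), np.int64(-141))]
285 [(20, np.int64(-311), np.int64(-134), np.int64(-195)), (60, np.int64(-269), np.int64(-139), np.int64(-205)), (105, np.int64(-214), np.int64(-139), np.int64(-206)), (175, np.int64(-39), np.int64(9), np.int64(69)), (200, np.int64(-37), np.int64(-7), np.in
[... 2755 characters left out ...]
.int64(7), np.int64(121)), (175, np.int64(-103), np.int64(-208), np.int64(-98)), (200, np.int64(-78), np.int64(-210), np.int64(-100)), (280, np.int64(2), np.int64(-231), np.int64(-122)), (370, np.int64(124), np.int64(-312), np.int64(-205)), (500, np.int64(45), np.int64(16), np.int64(131))]
412 [(20, np.int64(-52), np.int64(14), np.int64(132)), (60, np.int64(-44), np.int64(14), np.int64(132)), (105, np.int64(-41), np.int64(4), np.int64(122)), (175, np.int64(-98), np.int64(-206), np.int64(-81)), (200, np.int64(-76), np.int64(-212), np.int64(-88)), (280, np.int64(0), np.int64(16), np.int64(134)), (370, np.int64(18), np.int64(16), np.int64(134)), (500, np.int64(43), np.int64(16), np.int64(134))]
```

Call:
{"fn": "servo_tool", "kwargs": {"targets": [{"travel": [0,-6.7,21.8],"turn": 0},{"travel": [0,-6.7,21.8],"turn": 0},{"travel": [0,0,0],"turn": -6.8},{"travel": [0,0,0],"turn": -6.8},{"travel": [38,0,0],"turn": 0},{"travel": [38,0,0],"turn": 0},{"travel": [38,0,0],"turn": 0},{"travel": [24,0,0],"turn": 0},{"travel": [0,0,0],"turn": 0},{"travel": [0,0,0],"turn": 0}]}}

```text
time: 6.48
tool_pos: [582.2, -290.7, 66.7]
eef_rot: [-2.773, 1.568, 2.388]
contact_force: [-1.3, -0.3, 0.8]
finger_gap: 73.3
```

Run:
```python
from h import *
go(582.9,-291,39)
```

```text
t 6.48 pos [ 582.2 -290.7   66.7] F [-1.3 -0.3  0.8] gap 73.3 q6 -1.1 yaw of tool y 25.7
need tool shift [27.7  0.5  0.7]
```

Call:
{"fn": "servo_tool", "kwargs": {"targets": [{"travel": [14,0,0],"turn": 0},{"travel": [13.5,0.5,0.7],"turn": 0},{"travel": [0,0,0],"turn": 0},{"travel": [0,0,0],"turn": 0}]}}

```text
time: 6.82
tool_pos: [583.1, -292.8, 39.5]
eef_rot: [-2.706, 1.57, 2.453]
contact_force: [0.0, 0.3, -0.3]
finger_gap: 73.3
```

Call:
{"fn": "servo_tool", "kwargs": {"targets": [{"travel": [0,0,0],"turn": 0},{"travel": [0,0,0],"turn": 0},{"travel": [0,0,0],"turn": 0},{"travel": [0,0,0],"turn": 0},{"travel": [0,0,0],"turn": 0},{"travel": [0,0,0],"turn": 0},{"travel": [0,0,0],"turn": 0},{"travel": [0,0,0],"turn": 0}], "gripper": -0.4, "squeeze": 10}}

```text
time: 7.48
tool_pos: [583.5, -293.2, 40.2]
eef_rot: [0.517, 1.57, -0.608]
contact_force: [-0.3, -0.1, 1.7]
finger_gap: 39.6
```

Call:
{"fn": "servo_tool", "kwargs": {"targets": [{"travel": [0,0,0],"turn": 4.6},{"travel": [0,0,0],"turn": 4.6},{"travel": [0,0,0],"turn": 4.5},{"travel": [0,-1.45,-9.4],"turn": 0},{"travel": [0,-1.45,-9.4],"turn": 0},{"travel": [0,-1.45,-9.4],"turn": 0},{"travel": [0,-1.45,-9.4],"turn": 0},{"travel": [0,-1.45,-9.4],"turn": 0},{"travel": [0,-1.45,-9.4],"turn": 0},{"travel": [0,0,0],"turn": 0}]}}

```text
time: 8.32
tool_pos: [562.5, -237.2, 40.1]
eef_rot: [-2.769, 1.569, 2.153]
contact_force: [-1.9, 3.3, 5.7]
finger_gap: 39.7
```

```bash
cat > d2.py <<'E'
from d import *
import sys
go(548.8,-171.2,38.5)
c=cap('wrist',sys.argv[1])
disc(c,(95,80,30),(128,255,255),30,np.array([541,-132]),'blue')
disc(c,(3,150,40),(22,255,255),44,np.array([float(sys.argv[2]),float(sys.argv[3])]),'orange')
W=cloud(c);m=(abs(W[...,0]-542)<25)&(abs(W[...,1]+131)<25)&(W[...,2]>136)&(W[...,2]<150)
if m.sum()>5:r=cv2.minAreaRect(W[m][:,:2].astype(np.float32));print('tab',m.sum(),np.round(r[0],1),np.round(r[1],1),round(r[2],1))
E
python3 d2.py w3 555 -200
```

```text
t 8.32 pos [ 562.5 -237.2   40.1] F [-1.9  3.3  5.7] gap 39.7 q6 -0.81 yaw of tool y 12.0
need tool shift [  1.8   0.4 -67.4]
blue centre [ 540.3 -131.3] rms 1.29
[(-132, 0.5, 31), (-124, 0.0, 44), (-116, 0.0, 44), (-108, 0.0, 44), (-100, 0.1, 44), (-92, 0.7, 30), (-68, 0.4, 39), (-60, 0.0, 44), (-52, 0.0, 44), (-44, 0.0, 44), (-36, 0.1, 44), (np.int64(52), -1, 0), (np.int64(60), -1, 0), (np.int64(68), -1, 0), (np.int64(76), -1, 0), (np.int64(84), -1, 0), (np.int64(92), -1, 0), (np.int64(100), -1, 0), (np.int64(108), -1, 0), (np.int64(116), -1, 0), (np.int64(124), -1, 0), (np.int64(132), -1, 0), (np.int64(140), -1, 0)]
orange centre [ 554.4 -195.6] rms 1.65
[(-100, 0.6, 45), (-92, 0.5, 47), (-84, 0.5, 47), (-76, 0.5, 47), (-68, 0.6, 45), (-60, 0.7, 44), (52, 0.2, 44), (60, 0.0, 44), (68, 0.0, 44), (76, 0.0, 44), (84, 0.0, 31), (92, 0.0, 30), (100, 0.0, 30), (108, 0.0, 30), (116, 0.0, 44), (124, 0.0, 44), (132, 0.0, 44), (140, 0.0, 44), (148, 0.0, 44), (156, 0.2, 44), (164, 0.7, 44)]
tab 595 [ 543. -143.] [9.9 2.9] 13.0
```

View pics/w3.png

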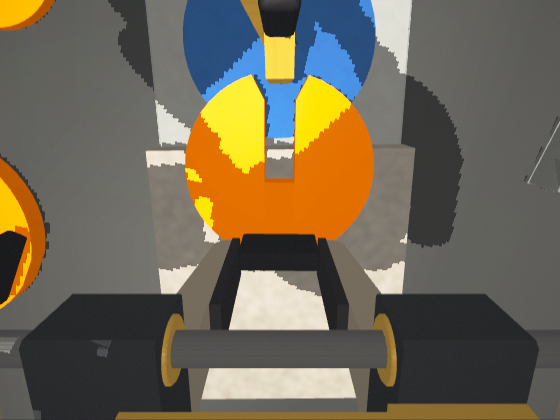

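The picture shows the slot centred at column 280, in line with the hanger eye at column 280. I'll push it home.

Call:
{"fn": "servo_tool", "kwargs": {"targets": [{"travel": [0,0.1,-8],"turn": 0},{"travel": [0,0.1,-8],"turn": 0},{"travel": [0,0.1,-8],"turn": 0},{"travel": [0,0.1,-8],"turn": 0},{"travel": [0,0,-8],"turn": 0},{"travel": [0,0,-8],"turn": 0},{"travel": [0,0,0],"turn": 0}]}}

```text
time: 8.95
tool_pos: [553.5, -190.6, 40.1]
eef_rot: [3.14, 1.57, 1.778]
contact_force: [0.4, 2.8, 6.9]
finger_gap: 39.9
```

Call:
{"fn": "servo_tool", "kwargs": {"targets": [{"travel": [0.5,0,-5],"turn": 0},{"travel": [0.5,0,-5],"turn": 0},{"travel": [0.5,0,-5],"turn": 0},{"travel": [0.5,0,-4],"turn": 0},{"travel": [0,0,0],"turn": 0}]}}

```text
time: 9.37
tool_pos: [549.6, -172.9, 37.9]
eef_rot: [-3.074, 1.57, 1.847]
contact_force: [0.9, -0.6, 5.0]
finger_gap: 39.7
```

```bash
python3 d2.py w4 540 -132
```

```text
t 9.37 pos [ 549.6 -172.9   37.9] F [ 0.9 -0.6  5. ] gap 39.7 q6 -0.72 yaw of tool y 11.9
need tool shift [-0.6 -0.4 -1.8]
blue centre [573.3 -81.3] rms 3.42
[(-180, 0.7, 29), (-156, 0.7, 30), (-148, 0.5, 31), (-140, 0.2, 42), (-132, 0.1, 41), (-124, 0.0, 42), (-116, 0.0, 42), (-108, 0.0, 42), (-100, 0.0, 42), (-92, 0.0, 42), (-84, 0.0, 42), (-76, 0.0, 42), (-68, 0.0, 42), (-60, 0.0, 10), (-52, 0.0, 10), (-44, 0.0, 9), (-36, 0.0, 1), (-28, 0.0, 1), (-20, 0.0, 1), (-12, 0.0, 1), (-4, 0.0, 1), (4, 0.0, 1), (12, 0.0, 1), (20, 0.0, 1), (28, 0.0, 1), (36, 0.0, 1), (44, 0.0, 0), (52, 0.0, 1), (60, 0.0, 1), (68, 0.0, 1), (76, 0.0, 1), (84, 0.0, 1), (92, 0.0, 1), (100, 0.0, 1), (108, 0.0, 1), (116, 0.0, 1), (124, 0.0, 1), (132, 0.0, 1), (140, 0.0, 1), (148, 0.0, 1), (156, 0.0, 1), (164, 0.0, 1), (172, 0.0, 10)]
orange centre [ 540.2 -132.1] rms 1.27
[(-148, 0.7, 42), (-108, 0.7, 42), (-100, 0.2, 59), (-92, 0.0, 141), (-84, 0.0, 141), (-76, 0.0, 141), (-68, 0.1, 140), (-60, 0.6, 43), (52, 0.5, 42), (60, 0.0, 42), (68, 0.0, 42), (76, 0.0, 42), (84, 0.0, 30), (92, 0.0, 30), (100, 0.0, 30), (108, 0.0, 30), (116, 0.0, 42), (124, 0.0, 42), (132, 0.0, 42), (140, 0.0, 42), (148, 0.0, 42), (156, 0.0, 42), (164, 0.4, 42)]
tab 3211 [ 531.7 -136.7] [34.7 24.8] 26.9
```

The orange disc is at (540.2, −132.1) with its top at 42, so it is home on the stem. Now I'll turn it clockwise about the stem, first with 1 mm of relief upward.

Call:
{"fn": "servo_tool", "kwargs": {"targets": [{"travel": [-1,0,0],"turn": 0},{"travel": [0,-3.6,-0.16],"turn": 5},{"travel": [0,-3.6,-0.16],"turn": 5},{"travel": [0,-3.6,-0.16],"turn": 5},{"travel": [0,-3.6,-0.16],"turn": 5},{"travel": [0,-3.6,-0.16],"turn": 5},{"travel": [0,-3.6,-0.16],"turn": 5},{"travel": [0,0,0],"turn": 0}]}}

```text
time: 10.08
tool_pos: [527.3, -171.6, 38.0]
eef_rot: [-2.086, 1.568, 2.308]
contact_force: [1.0, -1.1, -0.9]
finger_gap: 39.9
```

```bash
cat > r.py <<'E'
from h import *
s,R=st();d=s['tool_pos'][:2]-np.array([540.4,-132.1]);print('r',np.hypot(*d),'bearing',np.degrees(np.arctan2(d[1],d[0])),'tz',np.degrees(np.arctan2(R[1,2],R[0,2])),'stem in tool yz',(R.T@np.append(-d,0)).round(1))
E
python3 r.py
```

```text
t 10.08 pos [ 527.3 -171.6   38. ] F [ 1.  -1.1 -0.9] gap 39.9 q6 -0.22 yaw of tool y -18.2
r 41.61781239058102 bearing -108.28127736066172 tz -108.2275259754529 stem in tool yz [  0.    0.  -41.6]
```

Excellent tracking. I'll continue the turn, 122° more.

Call:
{"fn": "servo_tool", "kwargs": {"targets": [{"travel": [0,-3.62,-0.16],"turn": 5},{"travel": [0,-3.62,-0.16],"turn": 5},{"travel": [0,-3.62,-0.16],"turn": 5},{"travel": [0,-3.62,-0.16],"turn": 5},{"travel": [0,-3.62,-0.16],"turn": 5},{"travel": [0,-3.62,-0.16],"turn": 5},{"travel": [0,-3.62,-0.16],"turn": 5},{"travel": [0,-3.62,-0.16],"turn": 5},{"travel": [0,0,0],"turn": 0}]}}

```text
time: 10.83
tool_pos: [505.0, -154.2, 38.1]
eef_rot: [-1.156, 1.568, 2.543]
contact_force: [-0.3, -0.0, -0.1]
finger_gap: 39.9
```

```bash
python3 r.py
```

```text
t 10.83 pos [ 505.  -154.2   38.1] F [-0.3 -0.  -0.1] gap 39.9 q6 0.49 yaw of tool y -58.1
r 41.69050098402194 bearing -148.06708672690525 tz -148.06717420876097 stem in tool yz [ -0.   -0.  -41.7]
```

Call:
{"fn": "servo_tool", "kwargs": {"targets": [{"travel": [0,-3.62,-0.16],"turn": 5},{"travel": [0,-3.62,-0.16],"turn": 5},{"travel": [0,-3.62,-0.16],"turn": 5},{"travel": [0,-3.62,-0.16],"turn": 5},{"travel": [0,-3.62,-0.16],"turn": 5},{"travel": [0,-3.62,-0.16],"turn": 5},{"travel": [0,-3.62,-0.16],"turn": 5},{"travel": [0,-3.62,-0.16],"turn": 5},{"travel": [0,0,0],"turn": 0}]}}

```text
time: 11.58
tool_pos: [499.2, -126.5, 38.0]
eef_rot: [-0.326, 1.568, 2.676]
contact_force: [-1.4, 0.1, -0.7]
finger_gap: 39.7
```

Call:
{"fn": "servo_tool", "kwargs": {"targets": [{"travel": [0,-3.62,-0.16],"turn": 5},{"travel": [0,-3.62,-0.16],"turn": 5},{"travel": [0,-3.62,-0.16],"turn": 5},{"travel": [0,-3.62,-0.16],"turn": 5},{"travel": [0,-3.62,-0.16],"turn": 5},{"travel": [0,-3.62,-0.16],"turn": 5},{"travel": [0,-3.62,-0.16],"turn": 5},{"travel": [0,-3.62,-0.16],"turn": 5},{"travel": [0,0,0],"turn": 0}]}}

```text
time: 12.33
tool_pos: [512.6, -101.5, 38.0]
eef_rot: [0.323, 1.567, 2.628]
contact_force: [-1.1, 0.3, -0.3]
finger_gap: 39.8
```

```bash
python3 r.py;  python3 d2.py w5 540.4 -132
python3 - <<'E'
from d import *
for n in('scene','side'):
    c=cap(n,n+'5');disc(c,(3,150,40),(22,255,255),42,np.array([540,-132]),n+' orange')
E
```

```text
t 12.33 pos [ 512.6 -101.5   38. ] F [-1.1  0.3 -0.3] gap 39.8 q6 1.98 yaw of tool y -137.9
r 41.358345484595766 bearing 132.2999533690532 tz 132.08499906227965 stem in tool yz [ -0.1  -0.2 -41.4]
t 12.33 pos [ 512.6 -101.5   38. ] F [-1.1  0.3 -0.3] gap 39.8 q6 1.98 yaw of tool y -137.9
need tool shift [ -0.7  19.8 -76. ]
blue centre [ 527.3 -180.1] rms 4.59
[(-180, 0.0, 10), (-172, 0.0, 10), (-164, 0.0, 10), (-156, 0.0, 11), (-148, 0.0, 32), (-140, 0.0, 32), (-132, 0.0, 32), (-124, 0.0, 32), (-116, 0.0, 32), (-108, 0.0, 32), (-100, 0.0, 32), (-92, 0.0, 32), (-84, 0.0, 32), (-76, 0.0, 32), (-68, 0.0, 32), (-60, 0.0, 32), (-52, 0.0, 32), (-44, 0.0, 32), (-36, 0.0, 32), (-28, 0.0, 32), (-20, 0.0, 32), (-12, 0.0, 31), (-4, 0.0, 11), (4, 0.4, 30), (12, 0.7, 30), (20, 0.7, 30), (28, 0.7, 30), (36, 0.7, 30), (44, 0.7, 30), (52, 0.5, 31), (60, 0.2, 85), (68, 0.0, 101), (76, 0.0, 102), (84, 0.0, 102), (92, 0.0, 42), (100, 0.0, 42), (108, 0.0, 42), (116, 0.0, 42), (124, 0.0, 42), (132, 0.0, 42), (140, 0.0, 42), (148, 0.0, 10), (156, 0.0, 10), (164, 0.0, 10), (172, 0.0, 10)]
orange centre [ 5
[... 631 characters left out ...]
nge centre [ 546.5 -131.6] rms 2.22
[(-180, 0.3, 66), (-172, 0.4, 66), (-164, 0.4, 64), (-156, 0.2, 67), (-148, 0.0, 69), (-140, 0.4, 64), (-132, 0.6, 44), (-60, 0.3, 33), (-52, 0.0, 31), (-44, 0.0, 32), (-36, 0.5, 42), (116, 0.7, 42), (124, 0.2, 42), (132, 0.3, 43), (140, 0.2, 45), (148, 0.0, 63), (156, 0.0, 67), (164, 0.1, 66), (172, 0.3, 66)]
side orange centre [ 537.2 -136.1] rms 1.29
[(-52, 0.0, 32), (-44, 0.0, 35), (-12, 0.7, 43), (-4, 0.3, 68), (4, 0.0, 72), (12, 0.0, 67), (20, 0.2, 65), (28, 0.3, 66), (36, 0.0, 66), (44, 0.0, 66), (52, 0.0, 65), (60, 0.3, 63), (84, 0.5, 68), (92, 0.4, 87), (100, 0.2, 79), (108, 0.2, 77), (116, 0.1, 72), (124, 0.0, 68), (132, 0.4, 50), (140, 0.4, 44)]
```

The orange slot now points to −45° in the world frame, against the blue slot at about 130°. I'll release, rise and check.

Call:
{"fn": "servo_tool", "kwargs": {"targets": [{"travel": [0,0,0],"turn": 0},{"travel": [0,0,0],"turn": 0},{"travel": [0,0,0],"turn": 0},{"travel": [0,0,0],"turn": 0},{"travel": [-20,0,0],"turn": 0},{"travel": [-40,0,0],"turn": 0},{"travel": [-40,0,0],"turn": 0},{"travel": [-40,0,0],"turn": 0},{"travel": [0,0,0],"turn": 0},{"travel": [0,0,0],"turn": 0}], "gripper": 0.6}}

```text
time: 13.32
tool_pos: [515.8, -103.5, 182.3]
eef_rot: [-2.745, 1.564, -0.442]
contact_force: [-0.4, 0.8, -0.9]
finger_gap: 73.7
```

Call:
{"fn": "servo_tool", "kwargs": {"targets": [{"travel": [0,0,8],"turn": -7},{"travel": [0,0,8],"turn": -7},{"travel": [0,0,0],"turn": -7},{"travel": [0,0,0],"turn": -7},{"travel": [0,0,0],"turn": -7},{"travel": [0,0,0],"turn": -7},{"travel": [0,0,0],"turn": -7},{"travel": [0,0,0],"turn": -7},{"travel": [0,0,0],"turn": -4},{"travel": [0,0,0],"turn": 0}]}}

```text
time: 14.15
tool_pos: [501.1, -90.8, 176.9]
eef_rot: [-0.598, 1.567, 2.753]
contact_force: [-0.4, -0.5, -0.3]
finger_gap: 73.5
```

```bash
python3 d2.py w6 540.4 -132
python3 - <<'E'
from d import *
for n in('scene','side'):
    c=cap(n,n+'6');disc(c,(3,150,40),(22,255,255),42,np.array([540,-132]),n+' orange')
    W=cloud(c);hsv=cv2.cvtColor(c['frame'],cv2.COLOR_RGB2HSV)
a=cv2.resize(load('scene')['frame'][200:280,180:280],(400,320),interpolation=cv2.INTER_CUBIC);b=cv2.resize(load('side')['frame'][210:290,255:355],(400,320),interpolation=cv2.INTER_CUBIC)
cv2.imwrite('pics/c6.png',np.vstack([np.hstack([a,b]),cv2.resize(load('wrist')['frame'],(373,280))[:, :].copy() if 0 else np.hstack([cv2.resize(load('wrist')['frame'],(373,280)),np.zeros((280,427,3),np.uint8)])])[:,:,::-1])
E
```

```text
t 14.15 pos [501.1 -90.8 176.9] F [-0.4 -0.5 -0.3] gap 73.5 q6 0.94 yaw of tool y -78.0
need tool shift [138.1  88.8 -30.3]
blue centre [ 528.4 -185.2] rms 2.66
[(-180, 0.0, 10), (-172, 0.0, 10), (-164, 0.0, 22), (-156, 0.0, 32), (-148, 0.0, 32), (-140, 0.0, 32), (-132, 0.0, 32), (-124, 0.0, 32), (-116, 0.0, 32), (-108, 0.0, 32), (-100, 0.0, 32), (-92, 0.0, 32), (-84, 0.0, 32), (-76, 0.0, 32), (-68, 0.0, 32), (-60, 0.0, 32), (-52, 0.0, 32), (-44, 0.0, 32), (-36, 0.0, 32), (-28, 0.0, 32), (-20, 0.0, 32), (-12, 0.0, 32), (-4, 0.0, 31), (4, 0.0, 20), (12, 0.5, 30), (20, 0.6, 30), (28, 0.6, 30), (36, 0.6, 30), (44, 0.6, 30), (52, 0.5, 31), (60, 0.3, 65), (68, 0.0, 66), (76, 0.0, 118), (84, 0.0, 138), (92, 0.0, 140), (100, 0.0, 141), (108, 0.0, 42), (116, 0.0, 42), (124, 0.0, 42), (132, 0.0, 42), (140, 0.0, 42), (148, 0.0, 10), (156, 0.0, 10), (164, 0.0, 10), (172, 0.0, 10)]
orange centre [ 533.2 -130.7] rms 2.19
[(-180, 0.0, 42), (-172, 0.0, 41), (-164, 0.0, 41), (-156, 0.0, 42), (-148, 0.0, 42), (-140, 0.0, 42), (-132, 0.0, 42), (-124, 0.0, 42), (-116, 0.0, 42), (-108, 0.0, 140), (-100,
[... 334 characters left out ...]
132.3] [10.3 23.9] 13.3
scene orange centre [ 546.7 -131.5] rms 1.9
[(-180, 0.3, 66), (-172, 0.3, 65), (-164, 0.2, 63), (-156, 0.0, 65), (-148, 0.0, 69), (-140, 0.4, 63), (-60, 0.1, 34), (-52, 0.0, 31), (-44, 0.3, 31), (116, 0.7, 43), (124, 0.6, 44), (132, 0.7, 44), (140, 0.3, 44), (148, 0.0, 63), (156, 0.0, 67), (164, 0.1, 66), (172, 0.2, 66)]
side orange centre [ 538.3 -135.7] rms 1.75
[(-60, 0.7, 43), (-52, 0.0, 29), (-44, 0.0, 34), (-12, 0.7, 46), (-4, 0.3, 67), (4, 0.0, 76), (12, 0.0, 68), (20, 0.3, 56), (28, 0.4, 66), (36, 0.2, 67), (44, 0.1, 67), (52, 0.0, 66), (60, 0.2, 64), (92, 0.6, 44), (100, 0.6, 45), (108, 0.3, 68), (116, 0.3, 57), (124, 0.0, 57), (132, 0.1, 53), (140, 0.7, 47)]
```

View pics/c6.png

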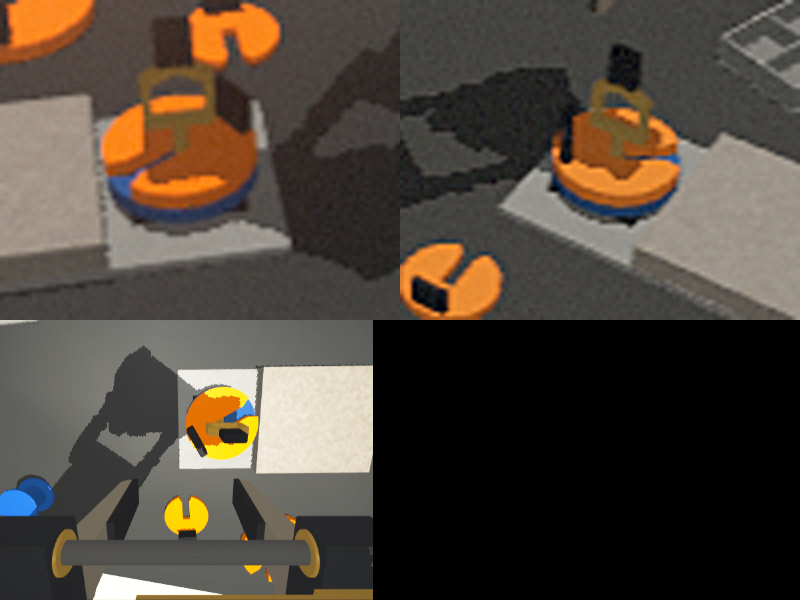

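Run:
```python
from d import *
for n,C in(('scene',(546,-131)),('side',(538,-135.5)),('wrist',(541,-132))):
    c=load(n);W=cloud(c);hsv=cv2.cvtColor(c['frame'],cv2.COLOR_RGB2HSV)
    m=(cv2.inRange(hsv,(95,70,15),(130,255,255))>0)&(W[...,2]>12)&(W[...,2]<36);d=W[...,:2]-np.array(C);r=np.hypot(d[...,0],d[...,1]);m&=(r>38)&(r<62)
    A=np.degrees(np.arctan2(d[...,1],d[...,0]))[m]
    h,_=np.histogram(A,np.arange(-180,181,12));print(n,list(zip(range(-180,180,12),h.tolist())))
print(px(load('side'),[540.4+50*np.cos(np.radians(130)),-132+50*np.sin(np.radians(130)),24]))
```

```text
scene [(-180, 0), (-168, 0), (-156, 0), (-144, 0), (-132, 0), (-120, 0), (-108, 0), (-96, 0), (-84, 1), (-72, 9), (-60, 14), (-48, 9), (-36, 7), (-24, 8), (-12, 9), (0, 10), (12, 12), (24, 11), (36, 9), (48, 7), (60, 8), (72, 1), (84, 0), (96, 0), (108, 0), (120, 0), (132, 0), (144, 0), (156, 0), (168, 0)]
side [(-180, 6), (-168, 7), (-156, 7), (-144, 6), (-132, 9), (-120, 8), (-108, 5), (-96, 5), (-84, 2), (-72, 0), (-60, 0), (-48, 1), (-36, 5), (-24, 0), (-12, 0), (0, 0), (12, 0), (24, 0), (36, 0), (48, 0), (60, 0), (72, 0), (84, 0), (96, 0), (108, 0), (120, 0), (132, 2), (144, 3), (156, 4), (168, 4)]
wrist [(-180, 0), (-168, 0), (-156, 0), (-144, 0), (-132, 0), (-120, 0), (-108, 0), (-96, 0), (-84, 0), (-72, 40), (-60, 140), (-48, 98), (-36, 0), (-24, 0), (-12, 0), (0, 0), (12, 2), (24, 9), (36, 9), (48, 17), (60, 14), (72, 15), (84, 1), (96, 0), (108, 0), (120, 0), (132, 0), (144, 0), (156, 0), (168, 0)]
(np.float64(292.2006042513559), np.float64(250.7185599863854))
```

The blue rim is unbroken at 138–360° and 0–84°, so its slot still lies at about 110–130°, at least 150° from the orange slot. Now for the tab.

Call:
{"fn": "servo_tool", "kwargs": {"targets": [{"travel": [0,24.4,-15.2],"turn": -1},{"travel": [0,24.4,-15.2],"turn": 0},{"travel": [0,0,0],"turn": 0},{"travel": [0,0,0],"turn": 0}]}}

```text
time: 14.63
tool_pos: [542.4, -132.8, 178.1]
eef_rot: [-0.747, 1.569, 2.617]
contact_force: [-0.4, -0.4, 0.1]
finger_gap: 73.3
```

Run:
```python
from h import *
go(541,-132.2,95)
c=cap('wrist','w7');W=cloud(c);m=(abs(W[...,0]-541)<25)&(abs(W[...,1]+132)<25)&(W[...,2]>136)&(W[...,2]<148)
if m.sum()>5:r=cv2.minAreaRect(W[m][:,:2].astype(np.float32));print('tab',m.sum(),np.round(r[0],1),np.round(r[1],1),round(r[2],1),np.median(W[m][:,2]))
```

```text
t 14.63 pos [ 542.4 -132.8  178.1] F [-0.4 -0.4  0.1] gap 73.3 q6 0.89 yaw of tool y -77.2
need tool shift [83.1 -0.9  1.1]
tab 533 [ 541.5 -132.7] [10.3 23.3] 12.9 140.37328603194655
```

Call:
{"fn": "servo_tool", "kwargs": {"targets": [{"travel": [28,0,0.5],"turn": 0},{"travel": [28,0,0],"turn": 0},{"travel": [27,0,0],"turn": 0},{"travel": [0,0,0],"turn": 0}]}}

```text
time: 15.02
tool_pos: [537.1, -129.6, 90.2]
eef_rot: [-0.687, 1.56, 2.68]
contact_force: [-0.9, 0.0, -1.8]
finger_gap: 73.6
```

Call:
{"fn": "servo_tool", "kwargs": {"targets": [{"travel": [0,0,0],"turn": 0},{"travel": [0,0,0],"turn": 0},{"travel": [0,0,0],"turn": 0},{"travel": [0,0,0],"turn": 0},{"travel": [0,0,0],"turn": 0},{"travel": [0,0,0],"turn": 0},{"travel": [0,0,0],"turn": 0},{"travel": [0,0,0],"turn": 0},{"travel": [0,0,0],"turn": 0}], "gripper": -1, "squeeze": 40}}

```text
time: 15.77
tool_pos: [542.0, -132.2, 96.1]
eef_rot: [-1.904, 1.57, 1.463]
contact_force: [-0.3, 1.4, 2.5]
finger_gap: 23.5
```

Run:
```python
from h import *
st();c=cap('scene','scene8');b=cap('side','side8')
for n in(c,b):
  W=cloud(n);hsv=cv2.cvtColor(n['frame'],cv2.COLOR_RGB2HSV)
  m=(abs(W[...,0]-541)<25)&(abs(W[...,1]+132)<30)&(W[...,2]>60)&(W[...,2]<125)&(hsv[...,1]>90)&(hsv[...,0]>12)&(hsv[...,0]<32)
  print(m.sum(),np.nanmax(W[m][:,2]) if m.sum() else 0)
```

```text
t 15.77 pos [ 542.  -132.2   96.1] F [-0.3  1.4  2.5] gap 23.5 q6 0.89 yaw of tool y -77.1
177 111.68032996983015
126 110.88350801309173
```

Call:
{"fn": "servo_tool", "kwargs": {"targets": [{"travel": [-3,0,0],"turn": 0},{"travel": [-6,0,0],"turn": 0},{"travel": [-9,0,0],"turn": 0},{"travel": [-12,0,0],"turn": 0},{"travel": [-14,0,0],"turn": 0},{"travel": [-14,0,0],"turn": 0},{"travel": [-12,0,0],"turn": 0},{"travel": [-9,0,0],"turn": 0},{"travel": [-4,0,0],"turn": 0},{"travel": [0,0,0],"turn": 0}]}}

```text
time: 16.7
tool_pos: [542.6, -132.8, 180.3]
eef_rot: [2.449, 1.569, -0.468]
contact_force: [0.3, -0.6, -5.0]
finger_gap: 23.8
```

Run:
```python
from d import *
go(486.6,170.2,180)
c=cap('scene','scene9');b=cap('side','side9')
cv2.imwrite('pics/c9.png',np.hstack([cv2.resize(c['frame'][150:270,160:300],(400,343)),cv2.resize(b['frame'][170:290,240:380],(400,343))])[:,:,::-1])
for n in(c,b):
  W=cloud(n);hsv=cv2.cvtColor(n['frame'],cv2.COLOR_RGB2HSV)
  near=(np.hypot(W[...,0]-541,W[...,1]+132)<60)
  for nm,lo,hi in(('brass',(14,90,40),(32,255,255)),('orange',(3,150,40),(13,255,255)),('blue',(95,70,15),(130,255,255))):
    m=near&(W[...,2]>40)&(cv2.inRange(hsv,lo,hi)>0);print(nm,m.sum(),np.percentile(W[m],[2,50,98],axis=0).round(0).tolist())
```

```text
t 16.7 pos [ 542.6 -132.8  180.3] F [ 0.3 -0.6 -5. ] gap 23.8 q6 0.89 yaw of tool y -77.1
need tool shift [-1.000e-01 -3.079e+02 -1.310e+01]
brass 461 [[501.0, -176.0, 125.0], [546.0, -136.0, 181.0], [579.0, -93.0, 425.0]]
orange 632 [[498.0, -176.0, 115.0], [559.0, -125.0, 126.0], [592.0, -85.0, 140.0]]
blue 121 [[561.0, -174.0, 103.0], [585.0, -133.0, 109.0], [594.0, -85.0, 116.0]]
brass 507 [[495.0, -181.0, 123.0], [533.0, -146.0, 149.0], [571.0, -100.0, 414.0]]
orange 304 [[493.0, -184.0, 114.0], [540.0, -137.0, 125.0], [587.0, -92.0, 146.0]]
blue 178 [[492.0, -183.0, 102.0], [517.0, -153.0, 133.0], [579.0, -101.0, 385.0]]
```

View pics/c9.png

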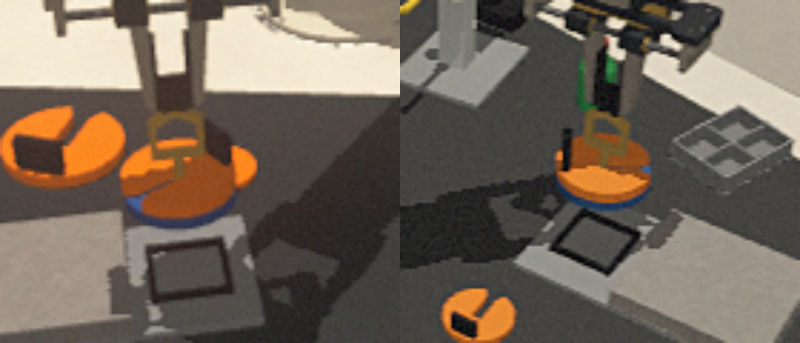

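The hanger is lifted upright: both discs are on the stem at z≈105–126 and the dock socket is empty. Next I'll carry it to in front of the hook tip.

Call:
{"fn": "servo_tool", "kwargs": {"targets": [{"travel": [0,-8,0],"turn": 0},{"travel": [0,-16,-1],"turn": 0},{"travel": [0,-24,-2],"turn": 0},{"travel": [0,-30,-2],"turn": 0},{"travel": [0,-32,-2],"turn": 0},{"travel": [0,-32,-2],"turn": 0},{"travel": [0,-32,-2],"turn": 0},{"travel": [0,-32,-1],"turn": 0},{"travel": [0,-32,-1],"turn": 0},{"travel": [0,-30,0],"turn": 0}]}}

```text
time: 17.63
tool_pos: [492.9, 134.7, 178.4]
eef_rot: [-0.81, 1.569, 2.558]
contact_force: [0.7, 0.2, -5.9]
finger_gap: 23.4
```

Call:
{"fn": "servo_tool", "kwargs": {"targets": [{"travel": [0,-24,0],"turn": -1},{"travel": [0,-16,0],"turn": -1},{"travel": [0,0,0],"turn": -1},{"travel": [0,0,0],"turn": -1.1},{"travel": [0,0,0],"turn": 0},{"travel": [0,0,0],"turn": 0}]}}

```text
time: 18.13
tool_pos: [485.3, 170.2, 178.7]
eef_rot: [0.244, 1.57, -2.601]
contact_force: [-0.2, -0.1, -6.6]
finger_gap: 23.6
```

```bash
cat > e.py <<'E'
from d import *
import sys
s,R=st();go(567.9,195,175.5);p=s['tool_pos']
for nm in('scene','side','wrist'):
  n=cap(nm,nm+sys.argv[1])
  W=cloud(n);hsv=cv2.cvtColor(n['frame'],cv2.COLOR_RGB2HSV)
  near=(np.hypot(W[...,0]-p[0],W[...,1]-p[1])<32)&(W[...,2]>p[2]-86+40)&(W[...,2]<p[2]-86+105)
  m=near&(cv2.inRange(hsv,(14,90,30),(32,255,255))>0)
  if m.sum()>20:
    r=cv2.minAreaRect(W[m][:,:2].astype(np.float32));print(nm,'eye',m.sum(),np.round(r[0],1),np.round(r[1],1),round(r[2],1),'z',np.percentile(W[m][:,2],[1,99]).round(1))
  b=(W[...,2]>145)&(W[...,2]<182)&(W[...,0]>520)&(W[...,0]<640)&(W[...,1]>150)&(W[...,1]<240)&(cv2.inRange(hsv,(18,120,50),(33,255,255))>0)&~near
  Q=W[b]
  if len(Q)>20:
    v=cv2.fitLine(Q[:,:2].astype(np.float32),cv2.DIST_HUBER,0,.01,.01).ravel();h=np.degrees(np.arctan2(v[1],v[0]))%180
    print(nm,'bar',len(Q),'heading',h.round(1),'y at x=568',(v[3]+(568-v[2])*v[1]/v[0]).round(1),'at tip x',np.percentile(Q[:,0],1).round(1),'ztop',np.percentile(Q[Q[:,0]>560][:,2],90).round(1))
E
python3 e.py 10
```

```text
t 18.13 pos [485.3 170.2 178.7] F [-0.2 -0.1 -6.6] gap 23.6 q6 1.38 yaw of tool y -73.0
t 18.13 pos [485.3 170.2 178.7] F [-0.2 -0.1 -6.6] gap 23.6 q6 1.38 yaw of tool y -73.0
need tool shift [  3.2   0.4 -86.2]
scene eye 198 [485.3 171.6] [17.4 49.2] 21.8 z [134.9 192.2]
scene bar 108 heading 17.2 y at x=568 193.6 at tip x 538.0 ztop 165.9
side eye 123 [486.1 168.9] [14.7 52.6] 16.3 z [134.1 193.4]
side bar 52 heading 17.3 y at x=568 191.5 at tip x 532.5 ztop 167.3
wrist eye 1821 [487.4 169.8] [15.1 46.9] 16.6 z [136.  193.3]
wrist bar 2754 heading 17.4 y at x=568 194.8 at tip x 533.2 ztop 165.1
```

Call:
{"fn": "servo_tool", "kwargs": {"targets": [{"travel": [3,0.6,-3],"turn": 0},{"travel": [0,0,-6],"turn": 0},{"travel": [0,0,-8],"turn": 0},{"travel": [0,0,-8],"turn": 0},{"travel": [0,0,-8],"turn": 0},{"travel": [0,0,-6],"turn": 0},{"travel": [0,0,-3],"turn": 0},{"travel": [0,0,0],"turn": 0}]}}

```text
time: 18.95
tool_pos: [526.7, 182.5, 175.9]
eef_rot: [-3.065, 1.571, 0.373]
contact_force: [-0.7, 0.4, -6.0]
finger_gap: 23.2
```

```bash
python3 e.py 11
```

```text
t 18.95 pos [526.7 182.5 175.9] F [-0.7  0.4 -6. ] gap 23.2 q6 1.39 yaw of tool y -73.0
t 18.95 pos [526.7 182.5 175.9] F [-0.7  0.4 -6. ] gap 23.2 q6 1.39 yaw of tool y -73.0
need tool shift [  0.4   0.1 -43.1]
scene eye 223 [530.7 181.2] [40.6 41.9] 65.1 z [134.3 188.7]
scene bar 72 heading 16.3 y at x=568 193.6 at tip x 558.1 ztop 165.1
side eye 115 [526.5 179.8] [16.5 50.3] 16.6 z [132.5 189.4]
side bar 38 heading 17.0 y at x=568 191.8 at tip x 558.2 ztop 168.4
wrist eye 2353 [533.9 181.2] [40.1 43.3] 74.3 z [141.  189.3]
wrist bar 2239 heading 17.0 y at x=568 194.8 at tip x 558.0 ztop 165.1
```

Call:
{"fn": "servo_tool", "kwargs": {"targets": [{"travel": [0,0,-4],"turn": 0},{"travel": [0,0,-8],"turn": 0},{"travel": [0,0,-9],"turn": 0},{"travel": [0,0,-9],"turn": 0},{"travel": [0,0,-8],"turn": 0},{"travel": [0,0,-5],"turn": 0},{"travel": [0,0,0],"turn": 0},{"travel": [0,0,0],"turn": 0}]}}

```text
time: 19.77
tool_pos: [567.0, 194.9, 175.7]
eef_rot: [-0.091, 1.57, -2.936]
contact_force: [0.4, 0.0, -5.8]
finger_gap: 23.8
```

Call:
{"fn": "servo_tool", "kwargs": {"targets": [{"travel": [4,0,0],"turn": 0},{"travel": [4,0,0],"turn": 0},{"travel": [3,0,0],"turn": 0},{"travel": [2,0,0],"turn": 0},{"travel": [0,0,0],"turn": 0},{"travel": [0,0,0],"turn": 0}]}}

```text
time: 20.27
tool_pos: [566.8, 194.8, 162.7]
eef_rot: [-0.233, 1.57, -3.078]
contact_force: [0.2, 0.7, -6.3]
finger_gap: 23.6
```

Call:
{"fn": "servo_tool", "kwargs": {"targets": [{"travel": [1,0,0],"turn": 0},{"travel": [1,0,0],"turn": 0},{"travel": [0,0,0],"turn": 0}]}}

```text
time: 20.52
tool_pos: [567.0, 194.9, 160.8]
eef_rot: [-0.21, 1.571, -3.054]
contact_force: [-0.8, -0.1, -6.3]
finger_gap: 23.6
```

Call:
{"fn": "servo_tool", "kwargs": {"targets": [{"travel": [1,0,0],"turn": 0},{"travel": [0.5,0,0],"turn": 0},{"travel": [0,0,0],"turn": 0}]}}

```text
time: 20.77
tool_pos: [566.9, 194.9, 159.3]
eef_rot: [-0.161, 1.571, -3.006]
contact_force: [-0.8, 0.0, -5.2]
finger_gap: 23.5
```

Call:
{"fn": "servo_tool", "kwargs": {"targets": [{"travel": [0.7,0,0],"turn": 0},{"travel": [0.6,0,0],"turn": 0},{"travel": [0,0,0],"turn": 0}]}}

```text
time: 21.02
tool_pos: [567.2, 194.9, 158.5]
eef_rot: [-3.053, 1.57, 0.385]
contact_force: [-0.6, -0.4, -4.0]
finger_gap: 23.4
```

Call:
{"fn": "servo_tool", "kwargs": {"targets": [{"travel": [0.7,0,0],"turn": 0},{"travel": [0.6,0,0],"turn": 0},{"travel": [0,0,0],"turn": 0}]}}

```text
time: 21.27
tool_pos: [567.3, 195.0, 158.1]
eef_rot: [3.031, 1.57, 0.186]
contact_force: [-4.2, 0.1, 3.8]
finger_gap: 23.6
```

```bash
python3 e.py 12
```

```text
t 21.27 pos [567.3 195.  158.1] F [-4.2  0.1  3.8] gap 23.6 q6 1.4 yaw of tool y -73.0
t 21.27 pos [567.3 195.  158.1] F [-4.2  0.1  3.8] gap 23.6 q6 1.4 yaw of tool y -73.0
need tool shift [-17.4   0.2  -0.6]
scene eye 228 [578.9 199.2] [36.7 47.7] 13.6 z [113.8 171.8]
scene bar 24 heading 8.7 y at x=568 199.5 at tip x 597.7 ztop 166.3
side eye 119 [565. 192.] [39.  36.3] 63.0 z [117.2 173.7]
wrist eye 2620 [567.5 194.7] [42.6 57.3] 73.5 z [122.6 172.7]
wrist bar 972 heading 17.0 y at x=568 194.8 at tip x 533.8 ztop 165.1
```

It has seated: Fz went from −6 to +3.8 and the frame top is at about 172. I'll ease the grip and open.

Call:
{"fn": "servo_tool", "kwargs": {"targets": [{"travel": [-0.5,0,0],"turn": 0},{"travel": [0,0,0],"turn": 0},{"travel": [0,0,0],"turn": 0}], "squeeze": 3}}

```text
time: 21.67
tool_pos: [567.6, 195.1, 157.9]
eef_rot: [-3.075, 1.569, 0.363]
contact_force: [-1.2, 1.2, 4.9]
finger_gap: 24.0
```

Call:
{"fn": "servo_tool", "kwargs": {"targets": [{"travel": [0,0,0],"turn": 0},{"travel": [0,0,0],"turn": 0},{"travel": [0,0,0],"turn": 0},{"travel": [0,0,0],"turn": 0},{"travel": [0,0,0],"turn": 0},{"travel": [0,0,0],"turn": 0},{"travel": [0,0,0],"turn": 0},{"travel": [0,0,0],"turn": 0}], "gripper": 0.2}}

```text
time: 22.33
tool_pos: [567.0, 194.8, 157.3]
eef_rot: [1.034, 1.571, -1.811]
contact_force: [0.6, -0.5, 0.4]
finger_gap: 55.3
```

```bash
python3 e.py 13
```

```text
t 22.33 pos [567.  194.8 157.3] F [ 0.6 -0.5  0.4] gap 55.3 q6 1.4 yaw of tool y -73.0
t 22.33 pos [567.  194.8 157.3] F [ 0.6 -0.5  0.4] gap 55.3 q6 1.4 yaw of tool y -73.0
need tool shift [-18.2   0.1  -0.9]
scene eye 246 [567.8 194.6] [50.7 42.9] 55.3 z [114.2 172.7]
scene bar 27 heading 15.8 y at x=568 193.9 at tip x 534.1 ztop 165.6
side eye 129 [566.  191.4] [48.1 40. ] 56.3 z [116.3 172.9]
wrist eye 3293 [567.  194.5] [56.4 44. ] 53.0 z [122.3 172.5]
wrist bar 965 heading 17.3 y at x=568 194.9 at tip x 533.6 ztop 165.2
```

Hanging. I'll raise straight up, wait for it to settle, back the arm away and look.

Call:
{"fn": "servo_tool", "kwargs": {"targets": [{"travel": [-8,0,0],"turn": 0},{"travel": [-12,0,0],"turn": 0},{"travel": [-20,0,0],"turn": 0},{"travel": [-20,0,0],"turn": 0},{"travel": [-30,0,0],"turn": 0},{"travel": [-30,0,20],"turn": 0},{"travel": [0,0,35],"turn": 0},{"travel": [0,0,35],"turn": 0},{"travel": [0,0,30],"turn": 0},{"travel": [0,0,0],"turn": 0}]}}

```text
time: 23.32
tool_pos: [448.5, 159.2, 278.5]
eef_rot: [0.834, 1.57, -2.01]
contact_force: [0.4, 0.1, 0.0]
finger_gap: 54.8
```

Call:
{"fn": "servo_tool", "kwargs": {"targets": [{"travel": [0,0,0],"turn": 0},{"travel": [0,0,0],"turn": 0},{"travel": [0,0,0],"turn": 0},{"travel": [0,0,0],"turn": 0},{"travel": [0,0,0],"turn": 0},{"travel": [0,0,0],"turn": 0},{"travel": [0,0,0],"turn": 0},{"travel": [0,0,0],"turn": 0}]}}

```text
time: 23.98
tool_pos: [452.4, 159.8, 277.2]
eef_rot: [-0.224, 1.57, -3.069]
contact_force: [-0.8, 0.6, -0.7]
finger_gap: 55.6
```

```bash
cat > f.py <<'E'
from d import *
st()
for k in range(2):
  for nm in('scene','side','wrist'):
    c=cap(nm,nm+'F%d'%k);W=cloud(c);hsv=cv2.cvtColor(c['frame'],cv2.COLOR_RGB2HSV)
    near=np.hypot(W[...,0]-567,W[...,1]-195)<65
    for n,lo,hi,z0,z1 in(('orange',(3,150,40),(14,255,255),90,112),('blue',(95,70,15),(130,255,255),75,98),('tab',(0,0,0),(180,255,70),176,212)):
        m=near&(W[...,2]>z0)&(W[...,2]<z1)&(cv2.inRange(hsv,lo,hi)>0)
        if m.sum()>8: print(k,nm,n,m.sum(),'lo',np.percentile(W[m],2,0).round(0),'med',np.median(W[m],0).round(1),'hi',np.percentile(W[m],98,0).round(0))
a=load('scene')['frame'][160:330,280:450];b=load('side')['frame'][120:250,200:330]
cv2.imwrite('pics/cF.png',np.hstack([cv2.resize(a,(400,400),interpolation=cv2.INTER_CUBIC),cv2.resize(b,(400,400),interpolation=cv2.INTER_CUBIC)])[:,:,::-1])
E
python3 f.py
```

```text
t 23.98 pos [452.4 159.8 277.2] F [-0.8  0.6 -0.7] gap 55.6 q6 1.36 yaw of tool y -73.0
0 scene orange 412 lo [520. 149.  93.] med [574.4 186.6 103.8] hi [617. 218. 107.]
0 scene blue 141 lo [571. 149.  80.] med [603.4 171.9  87.8] hi [618. 208.  94.]
0 scene tab 106 lo [566. 184. 176.] med [570.8 194.1 191.6] hi [575. 205. 204.]
0 side orange 274 lo [518. 147.  94.] med [548.1 184.6 104.9] hi [610. 232. 110.]
0 side blue 66 lo [519. 144.  79.] med [537.9 158.4  87.1] hi [601. 204.  95.]
0 side tab 62 lo [560. 180. 177.] med [565.3 192.2 190.7] hi [628. 213. 207.]
0 wrist orange 1990 lo [518. 157. 102.] med [538.3 192.2 103.6] hi [603. 233. 105.]
0 wrist blue 463 lo [587. 155.  90.] med [596.1 168.3  91.9] hi [609. 182.  94.]
0 wrist tab 632 lo [559. 183. 179.] med [564.4 193.5 202.3] hi [572. 204. 204.]
1 scene orange 412 lo [521. 150.  93.] med [574.  187.2 103.6] hi [617. 219. 107.]
1 scene blue 140 lo [569. 149.  80.] med [603.9 172.1  88. ] hi [618. 208.  94.]
1 scene tab 101 lo [566. 184. 178.] med [570.5 194.5 191.7] hi [576. 206. 204.]
1 side orange 274 lo [518. 146.  94.] med [548.6 184.  104.7] hi [611. 227. 109.]
1 side blue 66 lo [518. 143.  79.] med [538.2 159.4  87.9] hi [601. 206.  95.]
1 side tab 61 lo [559. 180. 177.] med [564.4 192.  191.4] hi [628. 209. 206.]
1 wrist orange 1988 lo [518. 157. 102.] med [538.4 192.3 103.6] hi [604. 233. 105.]
1 wrist blue 463 lo [587. 155.  90.] med [596.2 168.3  91.9] hi [609. 182.  94.]
1 wrist tab 628 lo [559. 183. 179.] med [564.4 193.5 202.4] hi [571. 204. 204.]
```

View pics/cF.png

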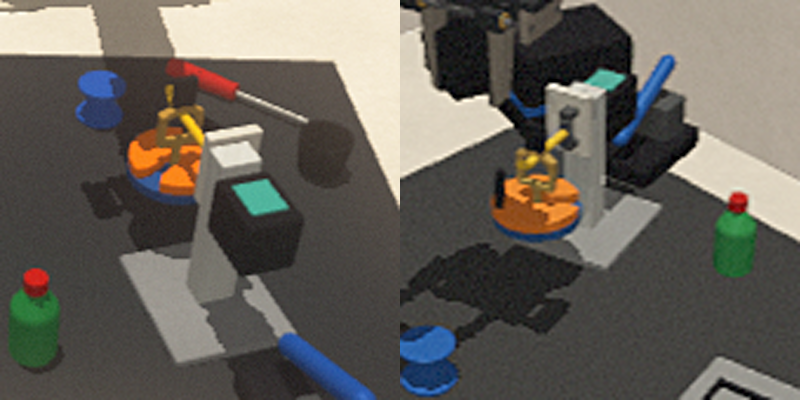

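The hanger hangs upright and still: disc top level at z 102–105, tab top at 204, nothing changed between the two frames. Both discs are on the stem and the bystanders look unmoved. I'll hand it in.

```bash
python3 -c "
from cell import bot
print(bot.finish_job())"
```

```text
the job is handed in; nothing more can be done
None
```

The job is done and handed in at about 24 s; no verdict was reported.

**What I did**
- I swung the hook out to its stop. The bar heading was 197°, and the push force rose at the end.
- I gripped the orange disc's push bar by its ends, slid the disc home on the stem and turned it about 150° clockwise.
- I lifted the hanger by its tab, slid its eye over the hook tip, lowered it until the bar took the weight, let go and backed off.

**Last checks**
- **Hanging:** The eye centre was at about (567, 195), within a few mm of the seat point. The orange disc's top was level at z 102–105 and the tab top was at 204, as expected. Nothing moved between the last two sets of pictures.
- **Discs:** Both are on the stem. Before the lift the orange slot pointed to about −46° and the blue slot lay between about 84° and 138°. That puts them at least 130° apart, most likely 150–175°. I did not re-measure the blue slot after hanging, and I inferred its position from where the rim was unbroken.
- **Bystanders:** None looked moved in the last pictures, but I did not measure their positions again.

**What disagreed**
- The cameras showed the fingertips about 20 mm above the reported tool point, not 8 mm below it. Because of this my first pass at the hook went over the bar without touching it. I corrected for this in every later move.
- The three cameras differed by 3–6 mm on some positions. I mostly used the wrist camera.

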